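# Change over the plaster sanding stand

### The arm

A 6-joint arm with a two-finger parallel gripper is mounted at the origin on the work surface. World frame = base frame: x ahead of the robot, y to its left, z up, the work surface at z = 0. Lengths are in mm, angles in rad, forces in N, time in s.
With the tool pointing down it reaches from about 275 to 1000 mm from the base axis. Payload 8.4 kg.
Tool frame: the origin (TCP) lies midway between the tips of the shut fingers; the grasp point (between the pads) lies behind it (r.pinch_z is the z of the grasp point in the tool frame, in mm); z points along the fingers, y is the direction in which the jaws open and shut (so a half turn about z gives the same grasp; the last joint's range is limited). The gripper opens to 85 mm and grips with 20 to 120 N. Pads are 22 mm wide; open, the fingers measure 114 mm over their backs; the gripper's body (76 mm by 85 mm) begins 54 mm behind the grasp point. The pads swing forward as they close: fully open they stand 13 mm farther back than shut.
Start: joints at [-1.107, 0.353, 1.633, -0, 1.155, -0.002], TCP at [280.71, -558.417, 231.281] pointing down, gripper open.
Joint ranges: [-2.63, 2.63], [-0.92, 2.1], [0.06, 2.66], [-1.3, 4.44], [0, 2.69], [-3.02, 3.02]. Speed limits (rad/s): [2.22, 2.22, 2.79, 3.14, 3.14, 3.14].

### API

Orientations are given as [roll, pitch, yaw] about the fixed x, y, z axes, in that order (R = Rz(yaw) Ry(pitch) Rx(roll)).
In Python, from rig import r, optics, ticket gives the robot as it stands.
- The arm moves only by the shell command python3 -m jog 'ROWS' [FORCE]. ROWS is text: rows parted by semicolons, each of 7 numbers parted by spaces: the closure in counts, from 0 (fully open) to 255 (shut), then the shift along the tool's x, y, z in mm, then the turn, a rotation vector about the tool's x, y, z in degrees. A call has 1 to 5 rows; each row shifts and turns the pose as measured when the row begins, along the tool's axes as they then stand; what a row does not reach is not made up. A row lasts 1/12 s, in which the tool goes at most 41.7 mm and 7.16 degrees, less where a joint would pass 70% of its speed; a pose out of reach is approached as far as the arm can. A call with a gripper value outside its range is refused whole. The fingers move at their own pace and stop on an object; FORCE is the grip in N (left out, the last holds). Time passes only in rows, so rows that do not move let the fingers close. It gives the time, the measured TCP pose, the force and the opening at its end, in the units of the state.
- r.sense(): the state, without advancing time (a new reading comes with each control period).
- optics.grab_frame(name): name is "scene" or "side" or "wrist"; returns the picture (480x640x3 uint8, red, green, blue); there is no depth.
- optics.camera_info(name): a dict with "fx", "fy", "cx", "cy" (pixels), "world_from_camera" (4x4, takes a point from camera to world coordinates). Camera axes: x right, y down, z forward; pixel columns grow to the right and rows downward; lengths in mm; the calibration is good to about 2 mm. A picture is of the moment at which its call begins: read the wrist's pose just before it. camera_info takes no time and is no camera call; for the wrist camera it gives the pose at the moment of the call.
- ticket.sign_off(): hands the job in, once; it reports no verdict.
The state is a dict: "clock": time; "qpos": joint angles; "qvel": joint speeds; "joint_efforts": joint torques, N m; "eef_pos": TCP position; "tcp_rot": TCP orientation; "contact_force": force on the tool from outside, world axes, zero at the start; "wrist_torque": the same for the moment, N m; "opening": opening from 0.0 (shut) to 1.0 (fully open).
Only numpy, scipy, OpenCV 4.12 (cv2) and the standard library are available. Lean on these libraries where they do the work, as an engineer would, in place of code of your own. Each camera call takes 0.05 s, during which the arm holds its last target.

### The job

Change over the sanding stand: swing its clamp arm right over to open it, and lay the sanded hand-mirror model it held, and also every other sanded hand mirror lying on the bench, flat across both rails of the drying rack, square to the rails and not touching one another. Once the held one is on the rack, lay the one unsanded casting (the one that still has its pouring tab) squarely on the stand's narrow pillar, centred at its balance point as the first one was; let go of it, then swing the clamp arm back over so that its pad presses on it. Leave everything else on the bench where it is.

Things in the scene. Friction and masses are not known exactly. Their poses are not given: they have to be found in the camera images.
- mirror_a: white plaster hand-mirror model, sanded: flat disc 52 mm across with straight handle 24 mm wide, 18 mm thick all over, 160 mm long, 0.1 kg, both faces alike. Origin: balance point, mid thickness (9 mm above its support); +x along the handle. Disc centre x = -44 mm; handle x = -18 to +90 mm. Starts clamped on the stand.
- mirror_b: white plaster hand-mirror model, sanded: flat disc 52 mm across with straight handle 24 mm wide, 18 mm thick all over, 160 mm long, 0.1 kg, both faces alike. Origin: balance point, mid thickness (9 mm above its support); +x along the handle. Disc centre x = -44 mm; handle x = -18 to +90 mm. Starts flat on the bench; may be absent.
- mirror_c: white plaster hand-mirror model, sanded: flat disc 52 mm across with straight handle 24 mm wide, 18 mm thick all over, 160 mm long, 0.1 kg, both faces alike. Origin: balance point, mid thickness (9 mm above its support); +x along the handle. Disc centre x = -44 mm; handle x = -18 to +90 mm. Starts flat on the bench; may be absent.
- mirror_d: white plaster hand-mirror model, sanded: flat disc 52 mm across with straight handle 24 mm wide, 18 mm thick all over, 160 mm long, 0.1 kg, both faces alike. Origin: balance point, mid thickness (9 mm above its support); +x along the handle. Disc centre x = -44 mm; handle x = -18 to +90 mm. Starts flat on the bench; may be absent.
- casting: the one unsanded casting: same disc, handle and thickness, but with a pouring tab, a stub 20 mm wide sticking out 17 mm from the disc's rim on the side away from the handle; 177 mm long, 0.11 kg, both faces alike. Flat on the bench. Origin: balance point, mid thickness; +x along the handle. Disc centre x = -38 mm; handle x = -13 to +96 mm; tab end x = -81 mm
- stand: fixed sanding stand: steel base plate (x -30 to +140, y +-36, 12 mm thick), slim wooden pillar, clamp. Origin on the bench under the pillar, which is 18 mm (x) by 30 mm (y), top 70 mm above the bench. A model lies on it with its handle along the stand's y (either way), balance point over the pillar's centre. Hinge post 30 x 50 mm, 118 mm tall, at x = +95
- pillar_top (a point): centre of the pillar's flat top face, 70 mm above the bench; axes as the stand
- clamp_arm (a joint): clamp arm's angle. 0 = closed: arm level, pointing to the stand's -x, pad on a model on the pillar (lower stop -0.12 if nothing is there); grows as it swings up and over; 1.57 upright; 2.5 fully open, at its stop beyond the hinge. No latch: its weight (0.36 kg) drops it to either side of upright and holds it there, 2 to 5 N at the pad; lifting the bar takes 2 to 4 N
- clamp_hinge (a point): centre of the clamp's level hinge axis (parallel to the stand's y), 106 mm above the bench, at x = +95 mm in the stand's frame
- clamp_bar (a point): middle of the round black cross bar on the clamp arm's end: 12 mm in diameter, 100 mm long, parallel to the hinge axis and 145 mm from it; turns with the arm; 106 mm above the bench when closed. The arm is 16 mm wide, 12 mm thick, so 42 mm of bar is free on each side of it
- clamp_pad (a point): centre of the face of the round black rubber pad, 16 mm across, under the clamp arm 95 mm from the hinge; 18 mm below the arm's centre line; turns with the arm
- rack: fixed wooden drying rack, base 100 x 290 x 10 mm, with two upright rails along its y, 8 mm thick, 290 mm long, centred at x = -35 and +35 mm, tops 80 mm above the bench; stubs 12 mm high on their ends at y = +-141 mm. Origin on the bench under its centre. Models lie across both rails, handle along the rack's x (best all one way), balance point midway; room for four at 68 mm pitch
- bottle: not part of the job, leave it where it is: white drinking bottle, 70 mm in diameter, 210 mm tall, origin under its centre
- bowl: not part of the job, leave it where it is: grey mixing bowl, 130 mm across, 60 mm tall, origin under its centre
- sanding_block: not part of the job, leave it where it is: cork sanding block 95 x 50 x 32 mm, origin under its centre
- brush: not part of the job, leave it where it is: brush lying flat
- scraper: not part of the job, leave it where it is: spatula lying flat
- jar: not part of the job, leave it where it is: glass jar, 60 mm in diameter, 70 mm tall, origin under its centre
- cup: not part of the job, leave it where it is: white mug, 72 mm in diameter, 80 mm tall, origin under its centre

How it is judged:
By the outcome, as a careful person would: the job done as asked, in the order asked, and still so for the second after the job is handed in, with the robot touching nothing.
Of mirror_b, mirror_c, mirror_d only 1 to 3 are there at a start; the rules pass over those that are not, and their reading is None.
At some moment in a run one of mirror_b, mirror_c, mirror_d may be knocked a few centimetres aside while the robot is not near it.
It also fails if it takes over 210 s, if anything falls off the work surface, if the arm or the gripper's body presses on something with over 40 N, if the wrist force passes 120 N, or if a joint passes its speed limit or range.

## Working session

There is one attempt and no reset: what is moved stays moved. The work goes in short steps, Python scripts to look and compute and a shell command to move; the robot and the scene stay as the last step left them, time stands still between calls to the robot, and variables do not carry over. Pictures are saved under pics/ and viewed, and the job is handed in when it is done.

```bash
ls; mkdir -p pics; python3 - <<'E'
from rig import r, optics, ticket
import cv2
print(r.sense(), r.pinch_z)
for n in ["scene","side","wrist"]:
    i=optics.camera_info(n); print(n,i)
    cv2.imwrite(f"pics/{n}0.png",optics.grab_frame(n)[:,:,::-1])
E
```

```text
pics
{'clock': 0.0, 'qpos': array([-1.10739906e+00,  3.53652961e-01,  1.63413860e+00, -1.63960423e-05,
        1.15519155e+00, -2.38366640e-03]), 'qvel': array([ 0.00135219, -0.000249  , -0.00105753, -0.00081976, -0.00044599,
       -0.00040709]), 'joint_efforts': array([ 3.03905501e-03, -6.05252123e+01, -3.42064583e+01,  2.77534718e-04,
        9.29054775e-03,  3.63803174e-07]), 'eef_pos': array([ 280.4920648 , -557.99111689,  230.55676282]), 'tcp_rot': array([-3.14020216e+00,  1.16766387e-05,  4.65787573e-01]), 'contact_force': array([-0.06322916,  0.78090287, -0.06192589]), 'wrist_torque': array([-0.00720058,  0.0256545 , -0.04078941]), 'opening': 0.9974953974056848} -18.700000000000003
scene {'fx': 539.8366841053513, 'fy': 539.8366841053513, 'cx': 319.0612236022923, 'cy': 242.9209287959243, 'world_from_camera': array([[ 6.68525366e-01,  5.15965577e-01, -5.35586929e-01,
         1.32825904e+03],
       [ 7.43458399e-01, -4.81619688e-01,  4.64017332e-01,
        -6.09848638e+02],
       [-1.85322393e-02, -7.08393958e-01, -7.05573920e-01,
         1.13997967e+03],
       [ 0.0000000
[... 312 characters left out ...]
862796e-01, -8.61102616e-01,
         1.26752388e+03],
       [-1.11053127e-02, -8.69896368e-01, -4.93109503e-01,
         7.78521215e+02],
       [ 0.00000000e+00,  0.00000000e+00,  0.00000000e+00,
         1.00000000e+00]])}
wrist {'fx': 385.84677695648327, 'fy': 385.84677695648327, 'cx': 323.05131391577225, 'cy': 238.35871230907722, 'world_from_camera': array([[ 4.49840914e-01, -8.53676673e-01, -2.62448643e-01,
         3.48440782e+02],
       [-8.93107374e-01, -4.30485752e-01, -1.30542085e-01,
        -5.24086349e+02],
       [-1.53966916e-03,  2.93117989e-01, -9.56075036e-01,
         3.72825293e+02],
       [ 0.00000000e+00,  0.00000000e+00,  0.00000000e+00,
         1.00000000e+00]])}
```

View pics/scene0.png

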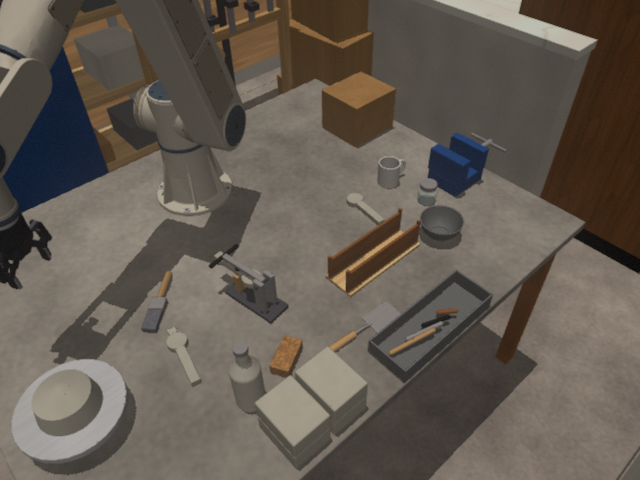

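View pics/side0.png

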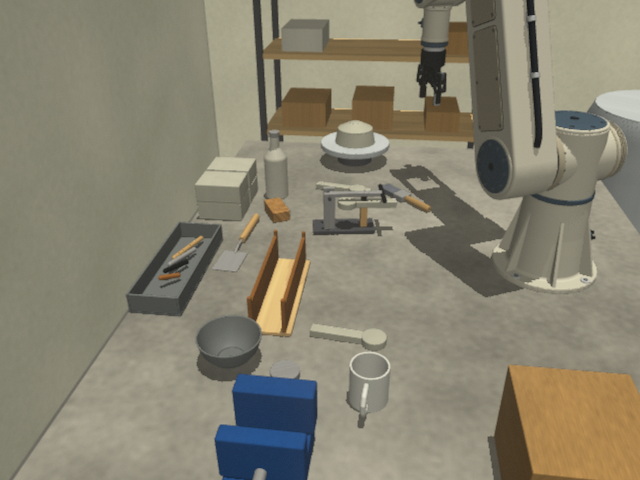

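View pics/wrist0.png

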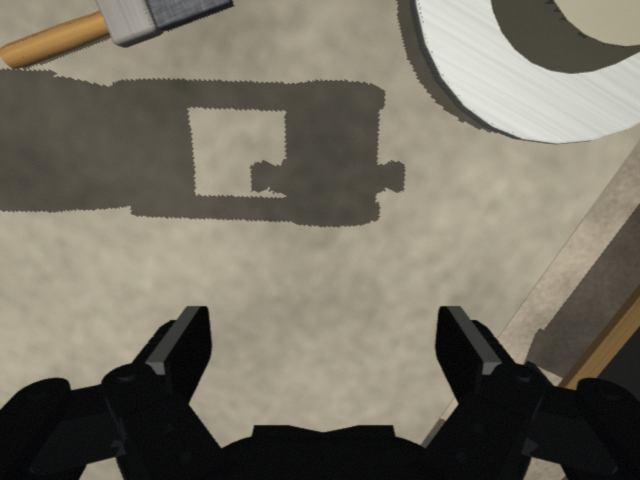

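```bash
cat > h.py <<'E'
from rig import r, optics, ticket
import cv2, numpy as np
from scipy.spatial.transform import Rotation as R
def ray(n,uv,info=None):
    i=info or optics.camera_info(n); T=i["world_from_camera"]
    uv=np.atleast_2d(uv).astype(float)
    d=np.c_[(uv[:,0]-i["cx"])/i["fx"],(uv[:,1]-i["cy"])/i["fy"],np.ones(len(uv))]@T[:3,:3].T
    return T[:3,3],d
def plane(n,uv,z,info=None):
    o,d=ray(n,uv,info); return o+d*((z-o[2])/d[:,2])[:,None]
def proj(n,P,info=None):
    i=info or optics.camera_info(n); T=i["world_from_camera"]
    c=(np.atleast_2d(P)-T[:3,3])@T[:3,:3]
    return np.c_[c[:,0]/c[:,2]*i["fx"]+i["cx"],c[:,1]/c[:,2]*i["fy"]+i["cy"]]
def tri(uvs):
    A=np.zeros((3,3));b=np.zeros(3)
    for n,uv in uvs.items():
        o,d=ray(n,uv);d=d[0]/np.linalg.norm(d[0]);M=np.eye(3)-np.outer(d,d);A+=M;b+=M@o
    return np.linalg.solve(A,b)
def go(p,yaw=None,rpy=None):
    s=r.sense();R0=R.from_euler('xyz',s["tcp_rot"])
    d=R0.inv().apply(np.array(p)-s["eef_pos"])
    out="shift "+str(d.round(1))
    if yaw is not None: rpy=[np.pi,0,yaw]
    if rpy is not None:
        out+=" rot "+str(np.degrees((R0.inv()*R.from_euler('xyz',rpy)).as_rotvec()).round(2))
    print("t%.1f"%s["clock"],s["eef_pos"].round(1),s["tcp_rot"].round(3),"->",out)
def snap(n,f,crop=None,k=1):
    im=optics.grab_frame(n)[:,:,::-1]
    if crop: x,y,w,hh=crop; im=im[y:y+hh,x:x+w]
    cv2.imwrite(f"pics/{f}.png",cv2.resize(im,None,fx=k,fy=k,interpolation=cv2.INTER_CUBIC)); return im
E
python3 - <<'E'
import cv2
a=cv2.imread("pics/scene0.png")
cv2.imwrite("pics/c1.png",cv2.resize(a[230:400,130:310],None,fx=4,fy=3.5*4/3.5*0.85,interpolation=2) if 0 else cv2.resize(a[230:380,130:310],None,fx=4,fy=4,interpolation=2))
cv2.imwrite("pics/c2.png",cv2.resize(a[160:310,310:500],None,fx=4,fy=4,interpolation=2))
b=cv2.imread("pics/side0.png")
cv2.imwrite("pics/c3.png",cv2.resize(b[170:260,290:450],None,fx=5,fy=5,interpolation=2))
cv2.imwrite("pics/c4.png",cv2.resize(b[220:420,190:400],None,fx=3,fy=3,interpolation=2))
E
```

```text
(no output)
```

View pics/c1.png

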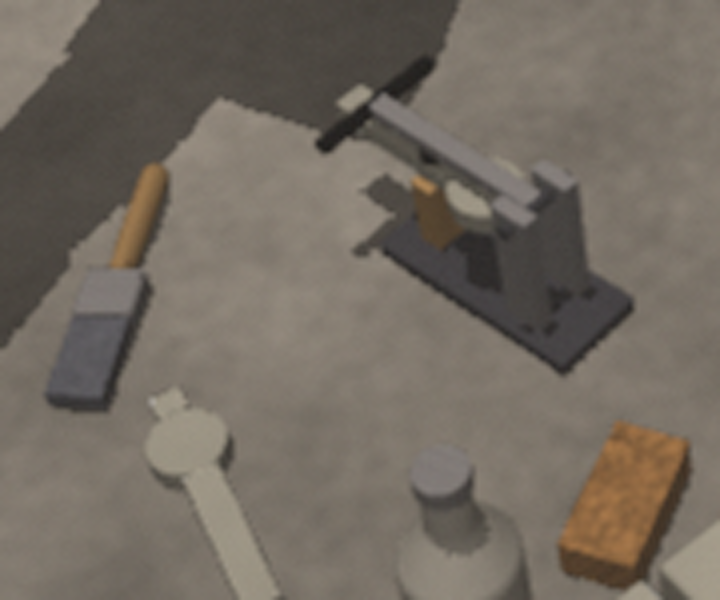

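View pics/c2.png

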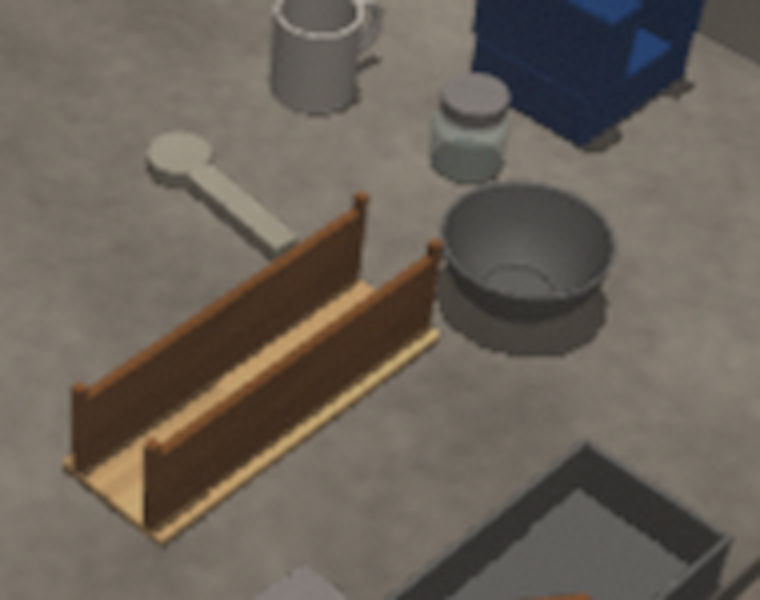

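View pics/c3.png

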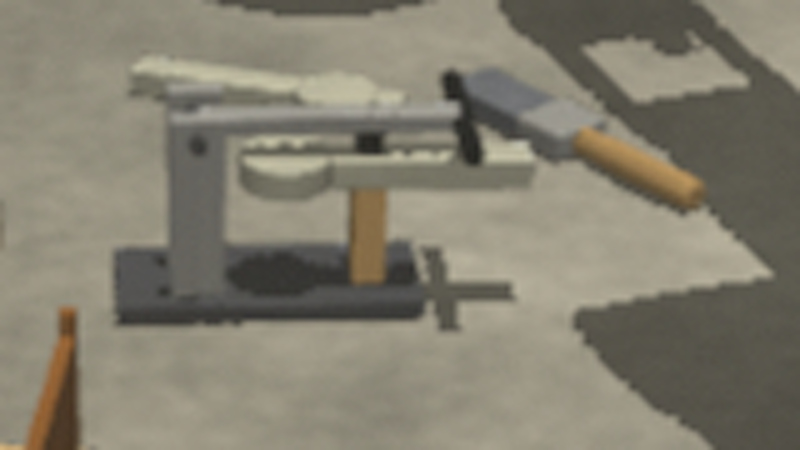

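View pics/c4.png

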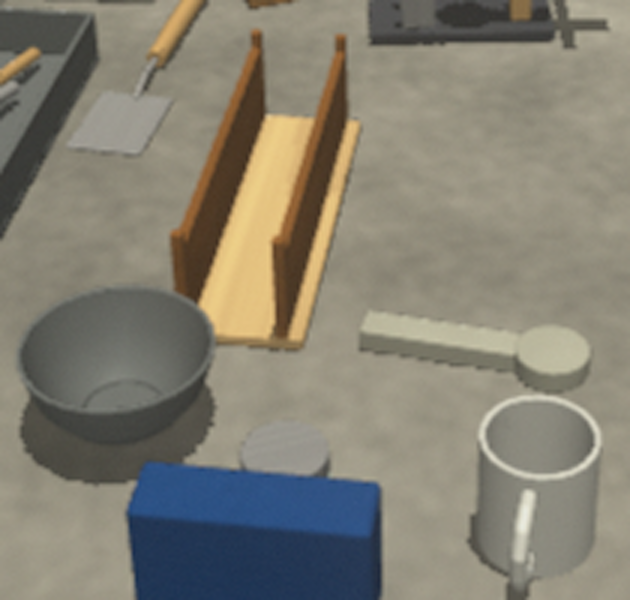

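```bash
python3 - <<'E'
from h import *
def S(x,y): return (130+x/4,230+y/4)
def D(x,y): return (290+x/5,170+y/5)
P={}
P['bar_near']=tri({'scene':S(323,145),'side':D(475,157)}); P['bar_far']=tri({'scene':S(430,63),'side':D(452,75)})
print(P)
print('sc bar swap',tri({'scene':S(323,145),'side':D(452,75)}),tri({'scene':S(430,63),'side':D(475,157)}))
print('handle end top z88', plane('scene',[S(340,105),S(355,85),S(372,95)],88), plane('side',[D(535,150),D(520,140)],88))
print('disc', plane('scene',[S(470,200),S(445,190),S(490,215)],88),plane('side',[D(240,160),D(285,160),D(330,155)],88))
print('base scene', plane('scene',[S(385,245),S(563,365),S(632,300)],12))
print('base side', plane('side',[D(117,310),D(420,310),D(412,240),D(117,250)],12))
def S2(x,y): return (310+x/4,160+y/4)
def D2(x,y): return (190+x/3,220+y/3)
print('rack base scene',plane('scene',[S2(68,463),S2(162,540),S2(438,333)],10))
print('rack base side',plane('side',[D2(213,343),D2(300,345),D2(360,122),D2(270,117)],10))
print('rail stubs', [tri({'scene':S2(*a),'side':D2(*b)}).round(1) for a,b in [((361,198),(280,240)),((435,245),(180,235)),((82,388),(341,40)),((155,440),(256,35))]])
print('mirror disc scene',plane('scene',[S2(180,153),S2(285,243)],18),'side',plane('side',[D2(554,352),D2(362,325)],18))
print('casting', plane('scene',[S(168,400),S(187,440)],18),plane('scene',[(195,381)],18), plane('side',[D(400,100),D(340,85),D(135,70)],18))
E
```

```text
{'bar_near': array([ 395.05770767, -180.79894686,   72.3706219 ]), 'bar_far': array([ 421.31660623, -115.7769829 ,  140.39940195])}
sc bar swap [ 416.80140564 -195.98752039  109.00830668] [400.84431024 -99.11816464 106.59510704]
handle end top z88 [[ 375.37764483 -158.32827816   88.        ]
 [ 366.58267362 -140.05497884   88.        ]
 [ 382.41764429 -136.9827257    88.        ]] [[ 368.93572164 -149.51624131   88.        ]
 [ 377.25969151 -161.06078404   88.        ]]
disc [[ 504.37863043 -144.73451295   88.        ]
 [ 486.28983048 -151.52728013   88.        ]
 [ 523.51001452 -142.94320667   88.        ]] [[ 527.18477906 -119.04430697   88.        ]
 [ 502.96578057 -121.82150539   88.        ]
 [ 479.22970433 -130.69600645   88.        ]]
base scene [[ 438.12225752 -178.16049342   12.        ]
 [ 600.39513456 -151.77605865   12.        ]
 [ 589.56401304  -84.79325165   12.        ]]
base side [[ 590.14716767  -80.63410994   12.        ]
 [ 426.00501034  -99.90043462   12.        ]
 [ 434.4967668  -180.82949387   12.        ]
 [ 599.88313135 -149.43142234   12.        ]]
rack base 
[... 222 characters left out ...]
        ]
 [578.55232701  62.55696594  10.        ]
 [655.13512833  63.7530013   10.        ]]
rail stubs [array([590.9, 345.4,  91.8]), array([660. , 346.7,  90.8]), array([592.3,  66.9,  90.5]), array([661.5,  69. ,  92.3])]
mirror disc scene [[404.32082432 347.99692122  18.        ]
 [535.04777082 331.63270198  18.        ]] side [[402.97345136 349.36875077  18.        ]
 [536.75192396 336.83117035  18.        ]]
casting [[ 454.577883   -356.75742603   18.        ]
 [ 489.51506467 -364.04254105   18.        ]] [[ 619.79805832 -393.75284099   18.        ]] [[ 451.04556219 -354.38797275   18.        ]
 [ 489.67497    -372.26714733   18.        ]
 [ 620.88072725 -380.21719053   18.        ]]
```

```bash
python3 - <<'E'
from h import *
go([450,-150,320],yaw=1.72)
print(plane('scene',[(247,400),(286,355),(428,190),(390,172)],10))
E
python3 -m jog '0 0 0 -30 0 0 0; 0 0 0 -30 0 0 0;0 0 0 -30 0 0 0' ; python3 -m jog '0 0 0 0 0 0 -7; 0 0 0 0 0 0 -7'
```

```text
t0.1 [ 280.6 -558.1  230.7] [-3.14  -0.     0.466] -> shift [ 334.7 -288.6  -88.9] rot [-5.000e-02 -4.000e-02 -7.186e+01]
[[ 738.31305932 -330.6725035    10.        ]
 [ 705.34489346 -187.19979157   10.        ]
 [ 531.35479909  557.90802222   10.        ]
 [ 380.9701097   538.58387317   10.        ]]
clock: 0.4
eef_pos: [278.6, -554.1, 314.3]
tcp_rot: [-3.124, -0.0, 0.466]
contact_force: [1.0, -0.1, 0.6]
opening: 0.999
clock: 0.57
eef_pos: [279.7, -556.3, 321.2]
tcp_rot: [-3.133, -0.002, 0.713]
contact_force: [-0.1, -0.3, -2.1]
opening: 0.998
```

```bash
python3 - <<'E'
from h import *
print(r.sense()['qpos']);go([450,-150,340],yaw=1.72)
E
```

```text
[-1.10738610e+00  2.85205253e-01  1.52770942e+00  6.80209648e-06
  1.33750085e+00 -2.49994283e-01]
t0.6 [ 279.7 -556.3  321.2] [-3.133e+00 -2.000e-03  7.130e-01] -> shift [ 394.7 -195.9  -16.3] rot [ -0.38  -0.36 -57.67]
```

```bash
python3 -m jog '0 36 -18 -2 0 0 0;0 36 -18 -2 0 0 0;0 36 -18 -2 0 0 0;0 36 -18 -2 0 0 0;0 36 -18 -2 0 0 0' >/dev/null; python3 -m jog '0 36 -18 -2 0 0 0;0 36 -18 -2 0 0 0;0 36 -18 -2 0 0 0;0 36 -18 -2 0 0 0;0 36 -18 -2 0 0 0' > /dev/null; python3 -m jog '0 0 0 0 0 0 -7;0 0 0 0 0 0 -7;0 0 0 0 0 0 -7;0 0 0 0 0 0 -7' >/dev/null;  python3 -m jog '0 0 0 0 0 0 -7;0 0 0 0 0 0 -7;0 0 0 0 0 0 -7;0 0 0 0 0 0 -7;0 0 0 0 0 0 0'; python3 - <<'E'
from h import *
snap('wrist','w1');print(optics.camera_info('wrist')['world_from_camera'].round(3))
snap('scene','s1')
go([450,-150,340],yaw=1.72)
E
```

```text
clock: 2.15
eef_pos: [433.3, -165.3, 341.1]
tcp_rot: [-3.138, -0.009, 1.716]
contact_force: [0.8, -1.7, -0.8]
opening: 0.999
[[ 9.90000e-01  1.34000e-01  3.60000e-02  4.24586e+02]
 [ 1.39000e-01 -9.49000e-01 -2.82000e-01 -9.18680e+01]
 [-3.00000e-03  2.84000e-01 -9.59000e-01  4.83981e+02]
 [ 0.00000e+00  0.00000e+00  0.00000e+00  1.00000e+00]]
t2.2 [ 433.3 -165.3  341.1] [-3.138 -0.009  1.706] -> shift [12.9 18.6  1.2] rot [-0.21 -0.54 -0.78]
```

View pics/w1.png

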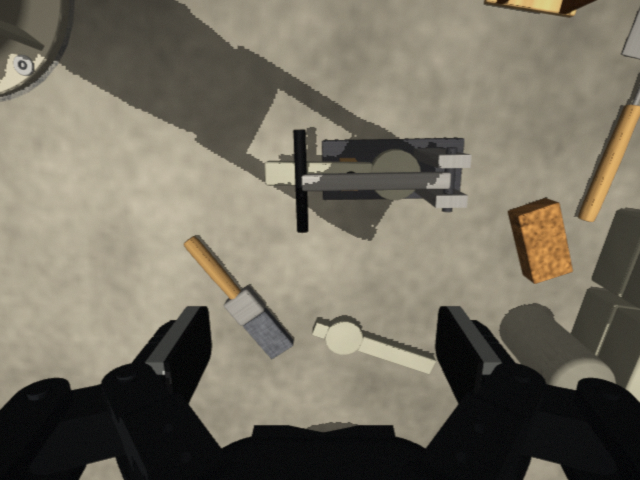

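View pics/s1.png

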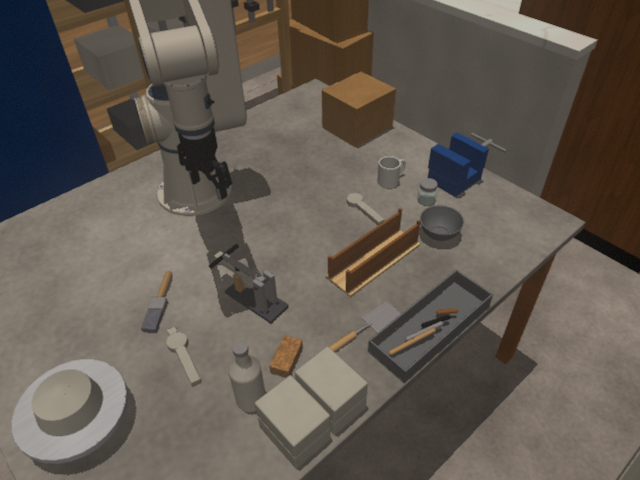

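```bash
python3 - <<'E'
from h import *
p=lambda uv,z: plane('wrist',uv,z).round(1)[:,:2]
b=p([(299.5,129),(302,232.5)],106);print('bar',b, b.mean(0),np.arctan2(*(b[1]-b[0])))
print('base',p([(323,140),(463,138),(323,199),(464,198)],12))
print('handle',p([(266,163),(266,186)],88),'disc',p([(396,173)],88), 'hinge tops',p([(455,161),(452,200)],118))
print('cast',p([(344,336),(433,365),(315,326)],18))
c=b.mean(0)
E
```

```text
bar [[ 402.2  -99.6]
 [ 416.8 -199.9]] [ 409.5  -149.75] 2.9970445657095786
base [[ 425.7 -110.2]
 [ 589.5  -85.3]
 [ 435.4 -180.4]
 [ 607.9 -155.3]]
handle [[ 371.5 -137.5]
 [ 373.7 -160.7]] disc [[ 503.7 -129.4]] hinge tops [[ 550.1 -108.1]
 [ 555.8 -144.5]]
cast [[ 489.3 -362.5]
 [ 619.  -390.4]
 [ 448.2 -352.8]]
```

```bash
python3 - <<'E'
from h import *
go([404.8,-118.3,150],yaw=1.715)
E
```

```text
t2.2 [ 433.3 -165.3  341.1] [-3.138 -0.009  1.706] -> shift [ 48.7 -21.2 191.7] rot [-0.21 -0.54 -0.49]
```

```bash
python3 -m jog '0 10 -4 38 -0.1 -0.2 -0.2;0 10 -4 38 -0.1 -0.3 -0.3;0 10 -4 38 0 0 0;0 10 -4 38 0 0 0;0 8 -4 38 0 0 0'; python3 -m jog '0 0 0 0 0 0 0; 0 0 0 0 0 0 0' ;python3 - <<'E'
from h import *
go([404.8,-118.3,95],yaw=1.715)
snap('wrist','w2')
p=lambda uv,z: plane('wrist',uv,z).round(1)[:,:2]
E
```

```text
clock: 2.67
eef_pos: [414.7, -122.6, 154.0]
tcp_rot: [3.122, 0.01, 1.69]
contact_force: [1.8, -0.3, -0.6]
opening: 1.003
clock: 2.83
eef_pos: [409.1, -120.2, 148.3]
tcp_rot: [3.133, 0.005, 1.684]
contact_force: [0.3, -0.1, 0.9]
opening: 0.996
t2.8 [ 409.1 -120.2  148.3] [3.133 0.005 1.684] -> shift [ 2.6 -4.5 53.3] rot [ 0.47  0.27 -1.75]
```

View pics/w2.png

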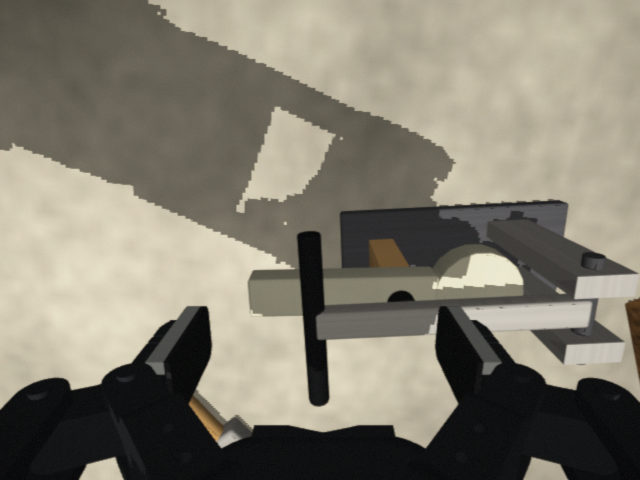

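```bash
python3 - <<'E'
from h import *
p=lambda uv,z: plane('wrist',uv,z).round(1)[:,:2]
b=p([(309,235),(318.5,402)],106);print(b,b.mean(0),np.linalg.norm(b[1]-b[0]))
h=p([(249,278),(249,312)],88);print(h)
print(p([(403,298)],88))
E
python3 -m jog '0 1.5 -2 10 0.3 0.2 -1;0 1 -2 10 0.2 0 -0.8;0 0 -0.5 10 0 0 0;0 0 0 10 0 0 0;0 0 0 5 0 0 0'; python3 -m jog '0 0 0 0 0 0 0; 0 0 0 0 0 0 0' ;python3 - <<'E'
from h import *
go([404.8,-118.3,95],yaw=1.715)
E
```

```text
[[ 401.  -100.8]
 [ 416.9 -200.2]] [ 408.95 -150.5 ] 100.66364785760547
[[ 370.  -135.3]
 [ 371.2 -156.8]]
[[ 459. -138.]]
clock: 3.3
eef_pos: [412.2, -122.0, 108.7]
tcp_rot: [3.128, 0.008, 1.716]
contact_force: [0.3, 0.4, 0.1]
opening: 1.003
clock: 3.47
eef_pos: [413.1, -122.6, 108.9]
tcp_rot: [3.128, 0.009, 1.716]
contact_force: [-0.5, -0.9, -0.1]
opening: 0.997
t3.5 [ 413.1 -122.6  108.9] [3.128 0.009 1.716] -> shift [ 5.6 -7.7 13.8] rot [0.8  0.49 0.06]
```

```bash
python3 -m jog '0 3 -4 7 0.4 0.2 0;0 3 -4 7 0.4 0.2 0;0 0 0 0 0 0 0'; python3 - <<'E'
from h import *
go([404.8,-118.3,95],yaw=1.715)
E
```

```text
clock: 3.72
eef_pos: [405.2, -118.2, 95.2]
tcp_rot: [3.14, 0.002, 1.716]
contact_force: [-0.8, 0.6, -0.6]
opening: 0.999
t3.7 [ 405.2 -118.2   95.2] [3.140e+00 2.000e-03 1.716e+00] -> shift [-0.  -0.4  0.2] rot [0.1  0.14 0.04]
```

Good. Close on the bar.

```bash
python3 -m jog '255 0 0 0 0 0 0;255 0 0 0 0 0 0;255 0 0 0 0 0 0;255 0 0 0 0 0 0;255 0 0 0 0 0 0' 25;python3 -m jog '255 0 0 0 0 0 0;255 0 0 0 0 0 0;255 0 0 0 0 0 0;255 0 0 0 0 0 0;255 0 0 0 0 0 0'; python3 - <<'E'
from h import *
snap('wrist','w3')
E
```

```text
clock: 4.13
eef_pos: [405.0, -118.0, 95.2]
tcp_rot: [3.14, 0.002, 1.716]
contact_force: [0.1, -0.0, -0.8]
opening: 0.299
clock: 4.55
eef_pos: [402.8, -118.2, 95.4]
tcp_rot: [-3.139, 0.002, 1.718]
contact_force: [1.0, -0.9, -2.0]
opening: 0.127
```

View pics/w3.png

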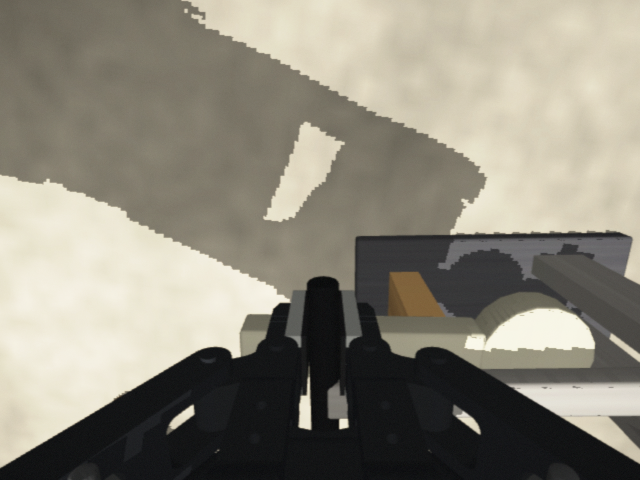

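```bash
cat > arc.py <<'E'
from h import *
import sys
ths=[float(a) for a in sys.argv[1:]]
s=r.sense();R0=R.from_euler('xyz',s["tcp_rot"])
x0=np.array([402.8,-118.2,95.4]);ys=np.array([0.9896,0.1440,0])
H=x0+145*ys;H[2]=95.4
d=s["eef_pos"]-H;th=np.arctan2(d[2],-d@ys);lat=d@np.array([-.144,.9896,0])
print("t%.1f th %.3f rad %.1f lat %.1f F"%(s['clock'],th,np.hypot(d[2],d@ys),lat),s['contact_force'].round(1),s['tcp_rot'].round(3),'open %.3f'%s['opening'])
prev=s["eef_pos"]
for t in ths:
    p=H+145*(-np.cos(t)*ys+np.array([0,0,np.sin(t)]))
    print(t,R0.inv().apply(p-prev).round(1)); prev=p
print('rot',np.degrees((R0.inv()*R.from_euler('xyz',[np.pi,0,1.716])).as_rotvec()).round(2))
E
python3 -m jog '255 0 1 -18 0 0 0;255 0 3 -18 0 0 0; 255 0 0 0 0 0 0' 25; python3 arc.py 0.4 0.55 0.7
```

```text
clock: 4.85
eef_pos: [407.0, -117.7, 131.4]
tcp_rot: [-3.138, 0.002, 1.718]
contact_force: [-1.1, 0.7, -1.8]
opening: 0.127
t4.8 th 0.251 rad 145.3 lat -0.1 F [-1.1  0.7 -1.8] [-3.138e+00  2.000e-03  1.718e+00] open 0.127
0.4 [  0.    7.1 -20.5]
0.55 [ -0.1   9.9 -19.4]
0.7 [ -0.1  12.6 -17.7]
rot [-0.23  0.11  0.14]
```

Works well.

```bash
python3 -m jog '255 0 7 -20.5 0 0 0;255 0 10 -19 0 0 0;255 0 12.6 -17.7 0 0 0;255 0 0 0 0 0 0'; python3 arc.py 0.85 1.0 1.15 1.3
```

```text
clock: 5.18
eef_pos: [432.7, -113.4, 187.8]
tcp_rot: [-3.128, 0.001, 1.719]
contact_force: [1.7, 0.8, -3.8]
opening: 0.126
t5.2 th 0.678 rad 147.4 lat 0.5 F [ 1.7  0.8 -3.8] [-3.128e+00  1.000e-03  1.719e+00] open 0.126
0.85 [ -0.6  18.8 -16.8]
1.0 [ -0.1  17.2 -13.3]
1.15 [ -0.1  19.  -10.6]
1.3 [-0.1 20.3 -7.6]
rot [-0.78  0.08  0.2 ]
```

```bash
python3 -m jog '255 -0.5 18.8 -16.8 -0.4 0 0;255 0 17 -13 -0.4 0 0;255 0 19 -10.6 0 0 0;255 0 20 -7.6 0 0 0;255 0 0 0 0 0 0'; python3 arc.py 1.45 1.6 1.75 1.9
```

```text
clock: 5.6
eef_pos: [493.2, -103.4, 233.7]
tcp_rot: [-3.108, -0.002, 1.722]
contact_force: [3.6, 0.6, -9.1]
opening: 0.125
t5.6 th 1.203 rad 148.3 lat 1.6 F [ 3.6  0.6 -9.1] [-3.108e+00 -2.000e-03  1.722e+00] open 0.125
1.45 [-1.8 35.7 -6.8]
1.6 [-0.1 21.7 -1.7]
1.75 [-0.1 21.7  1.5]
1.9 [-0.1 21.2  4.7]
rot [-1.94 -0.08  0.32]
```

```bash
python3 -m jog '255 -1 18 -3 -1 0 0.2;255 -0.5 18 -3 -1 0 0.1;255 0 21 -1 -0.3 0 0;255 0 21 1.5 -0.3 0 0;255 0 0 0 0 0 0'; python3 arc.py 1.75 1.9 2.05 2.2
```

```text
clock: 6.02
eef_pos: [570.0, -91.6, 239.3]
tcp_rot: [3.133, -0.005, 1.717]
contact_force: [1.4, 0.5, 8.9]
opening: 0.125
t6.0 th 1.738 rad 145.9 lat 2.3 F [1.4 0.5 8.9] [ 3.133 -0.005  1.717] open 0.125
1.75 [-2.3  1.5  1.2]
1.9 [-0.1 21.   5.6]
2.05 [-0.1 19.9  8.7]
2.2 [-0.1 18.4 11.6]
rot [ 0.49 -0.26  0.03]
```

```bash
python3 -m jog '255 -1 21 6 0.3 -0.2 0;255 -1 20 9 0.2 0 0;255 0 18.5 11.6 0 0 0;255 0 0 0 0 0 0'; python3 arc.py 2.3 2.4 2.5
```

```text
clock: 6.35
eef_pos: [631.5, -82.2, 212.2]
tcp_rot: [3.137, -0.004, 1.717]
contact_force: [4.3, 0.6, 3.3]
opening: 0.123
t6.3 th 2.208 rad 145.3 lat 2.7 F [4.3 0.6 3.3] [ 3.137 -0.004  1.717] open 0.123
2.3 [-2.8 10.1  8.7]
2.4 [-0.1 10.3 10.2]
2.5 [-0.1  9.2 11.2]
rot [ 0.24 -0.25  0.05]
```

```bash
python3 -m jog '255 -1 10 9 0 0 0;255 -1 10 10 0 0 0;255 0 7 8.5 0 0 0;255 0 0 0 0 0 0'; python3 arc.py 2.3 2.4 2.5; python3 - <<'E'
from h import *
snap('scene','s2',(130,180,240,180),3)
E
```

```text
clock: 6.68
eef_pos: [660.2, -77.4, 181.8]
tcp_rot: [3.134, -0.008, 1.718]
contact_force: [3.7, 0.3, 1.7]
opening: 0.125
t6.7 th 2.500 rad 144.3 lat 3.3 F [3.7 0.3 1.7] [ 3.134 -0.008  1.718] open 0.125
2.3 [ -3.1 -18.8 -21.9]
2.4 [-0.1 10.2 10.3]
2.5 [-0.1  9.2 11.2]
rot [ 0.46 -0.45  0.11]
```

View pics/s2.png

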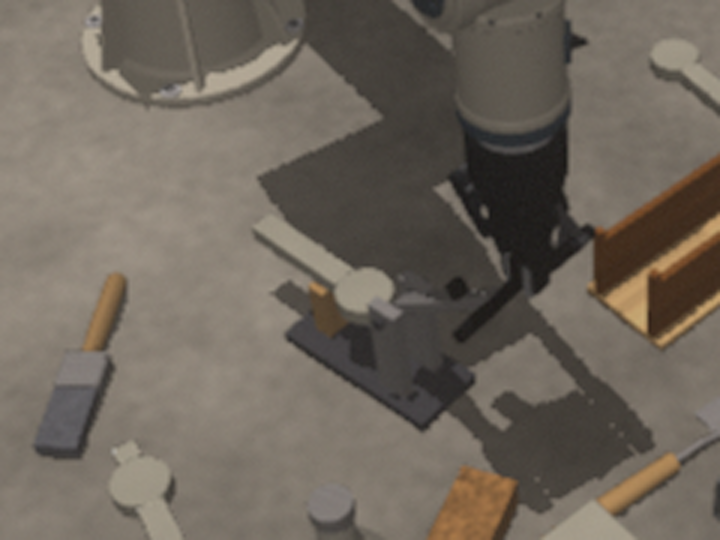

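```bash
python3 -m jog '60 0 0 0 0 0 0;60 0 0 0 0 0 0;60 0 0 0 0 0 0;60 0 0 -10 0 0 0;60 0 0 -30 0 0 0'; python3 -m jog '0 0 0 -36 0 0 0;0 0 0 -36 0 0 0; 0 0 0 0 0 0 0';python3 - <<'E'
from h import *
print(r.sense()['qpos'].round(2));go([430,-140,270],yaw=.145)
E
```

```text
clock: 7.15
eef_pos: [653.0, -78.6, 214.9]
tcp_rot: [-3.135, -0.01, 1.717]
contact_force: [0.9, 0.2, 0.9]
opening: 0.764
clock: 7.4
eef_pos: [653.4, -80.1, 295.5]
tcp_rot: [-3.138, -0.009, 1.716]
contact_force: [0.4, 0.3, 1.4]
opening: 0.999
[-0.13  0.36  1.48  0.01  1.31 -0.28]
t7.4 [653.4 -80.1 295.5] [-3.138 -0.009  1.716] -> shift [ -27.1 -229.6   26.1] rot [-0.58 -0.23 90.03]
```

```bash
python3 -m jog '0 -5 -38 0 0 0 0;0 -5 -38 0 0 0 0;0 -5 -38 0 0 0 0;0 -5 -38 0 0 0 0;0 -5 -38 0 0 0 0' >/dev/null; python3 -m jog '0 0 -38 0 0 0 7;0 0 0 0 0 0 7;0 0 0 0 0 0 7;0 0 0 0 0 0 7;0 0 0 0 0 0 7' >/dev/null; python3 -m jog '0 0 0 0 0 0 7;0 0 0 0 0 0 7;0 0 0 0 0 0 7;0 0 0 0 0 0 7;0 0 0 0 0 0 7' >/dev/null; python3 -m jog '0 0 0 0 0 0 7;0 0 0 0 0 0 7;0 0 0 0 0 0 5;0 0 0 0 0 0 0'
python3 - <<'E'
from h import *
print(r.sense()['qpos'].round(2));go([430,-140,270],yaw=.145)
snap('wrist','w4')
E
```

```text
clock: 8.98
eef_pos: [415.3, -141.4, 308.4]
tcp_rot: [3.139, -0.013, 0.122]
contact_force: [-0.1, -1.0, 0.3]
opening: 0.998
[-0.33 -0.03  1.92  0.    1.24  1.11]
t9.0 [ 415.3 -141.4  308.4] [ 3.139 -0.013  0.122] -> shift [14.3  0.3 38.6] rot [ 0.13 -0.72 -1.29]
```

View pics/w4.png

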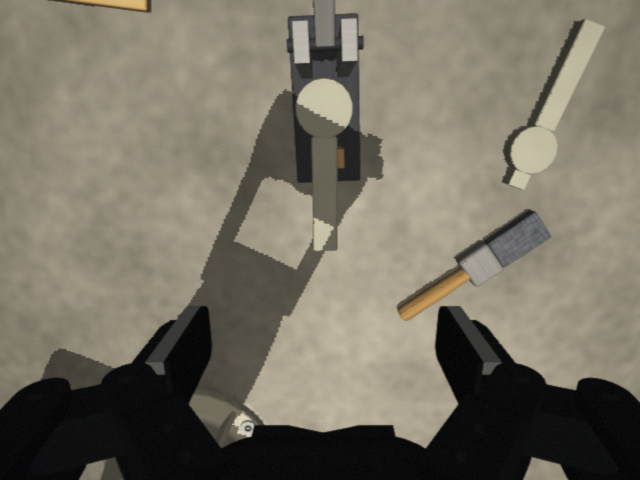

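```bash
python3 - <<'E'
from h import *
p=lambda uv,z: plane('wrist',uv,z)[:,:2]
h=p([(325.3,249),(325,107.5),(313.5,200),(337,200)],88);print(h.round(1))
d=h[0]-h[1];print(np.arctan2(*d[::-1]),np.linalg.norm(d)); u=d/np.linalg.norm(d);bal=h[0]-90*u;print('bal',bal,h[1]+44*u,'grip',bal+30*u)
print('cast',p([(533,149),(593,24),(514,184)],18))
E
```

```text
[[ 372.6 -149.2]
 [ 504.2 -131.8]
 [ 419.8 -131.7]
 [ 422.7 -153.9]]
-3.0097293438118267 132.77036982297707
bal [ 461.78055748 -137.3869823 ] [ 460.56160218 -137.54865592] grip [ 432.04099876 -141.3314274 ]
cast [[ 493.55660431 -363.86339091]
 [ 620.86259279 -389.52610794]
 [ 453.44673382 -353.38339504]]
```

```bash
python3 -m jog '0 3 0 38 0 -0.4 -0.6;0 3 0 38 0 -0.4 0;0 3 0 38 0 0 0;0 3 0 38 0 0 0;0 3 0 30 0 0 0' > /dev/null;python3 -m jog '0 0 0 10 0 0 0;0 0 0 0 0 0 0'; python3 - <<'E'
from h import *
go([432,-141.3,72],yaw=.132)
E
```

```text
clock: 9.62
eef_pos: [435.4, -141.8, 115.2]
tcp_rot: [3.132, -0.01, 0.165]
contact_force: [0.3, 0.4, -0.2]
opening: 1.004
t9.6 [ 435.4 -141.8  115.2] [ 3.132 -0.01   0.165] -> shift [-3.8 -1.4 43.2] rot [ 0.54 -0.61  1.88]
```

```bash
python3 -m jog '0 -2 0 10 0.3 -0.3 0.8;0 0 0 10 0 -0.2 0;0 0 0 10 0 0 0;0 0 0 0 0 0 0'; python3 - <<'E'
from h import *
go([432,-141.3,72],yaw=.132)
E
```

```text
clock: 9.95
eef_pos: [434.8, -143.0, 85.0]
tcp_rot: [3.136, -0.004, 0.155]
contact_force: [-0.3, 0.5, -0.2]
opening: 0.998
t9.9 [ 434.8 -143.    85. ] [ 3.136 -0.004  0.155] -> shift [-2.6 -2.2 12.9] rot [ 0.31 -0.23  1.32]
```

```bash
python3 -m jog '0 -2 -2 7 0.3 -0.2 1.2;0 0 0 6 0 0 0;60 0 0 0 0 0 0;120 0 0 0 0 0 0'; python3 - <<'E'
from h import *
go([432,-141.3,72],yaw=.132)
snap('wrist','w5')
E
```

```text
clock: 10.28
eef_pos: [433.5, -141.6, 71.7]
tcp_rot: [3.141, -0.002, 0.132]
contact_force: [0.3, 0.3, 0.7]
opening: 0.75
t10.3 [ 433.5 -141.6   71.7] [ 3.141e+00 -2.000e-03  1.320e-01] -> shift [-1.4 -0.5 -0.3] rot [ 0.04 -0.14  0.02]
```

View pics/w5.png

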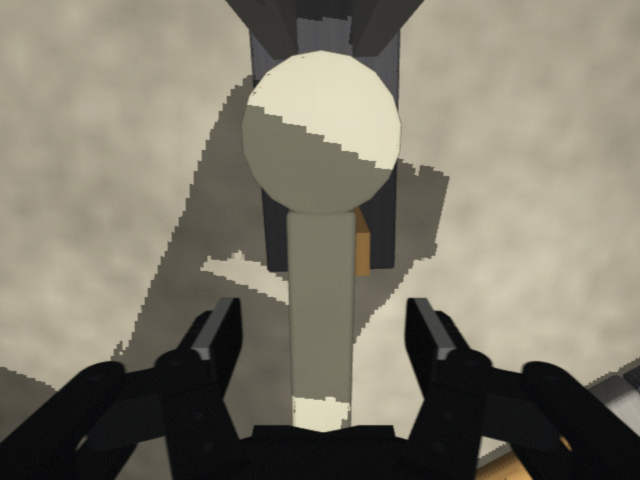

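```bash
python3 -m jog '255 0 0 0 0 0 0;255 0 0 0 0 0 0;255 0 0 0 0 0 0;255 0 0 0 0 0 0;255 0 0 0 0 0 0' 40; python3 -m jog '255 0 0 0 0 0 0;255 0 0 0 0 0 0;255 0 0 0 0 0 0;255 0 0 -10 0 0 0;255 0 0 -20 0 0 0';  python3 -m jog '255 0 0 -30 0 0 0;255 0 0 -30 0 0 0;255 0 0 0 0 0 0'; python3 - <<'E'
from h import *
go([640,173,180],yaw=np.pi)
snap('wrist','w6')
E
```

```text
clock: 10.75
eef_pos: [434.2, -141.8, 72.9]
tcp_rot: [3.14, -0.004, 0.133]
contact_force: [-0.7, -0.2, -1.1]
opening: 0.268
clock: 11.17
eef_pos: [431.6, -141.0, 101.2]
tcp_rot: [-3.14, 0.002, 0.133]
contact_force: [-0.7, 0.3, -1.3]
opening: 0.273
clock: 11.42
eef_pos: [431.9, -141.1, 167.0]
tcp_rot: [-3.141, 0.001, 0.133]
contact_force: [1.1, -0.3, 0.1]
opening: 0.27
t11.4 [ 431.9 -141.1  167. ] [-3.141e+00  1.000e-03  1.330e-01] -> shift [ 247.8 -283.8  -13.1] rot [-1.0000e-01 -7.0000e-02 -1.7239e+02]
```

View pics/w6.png

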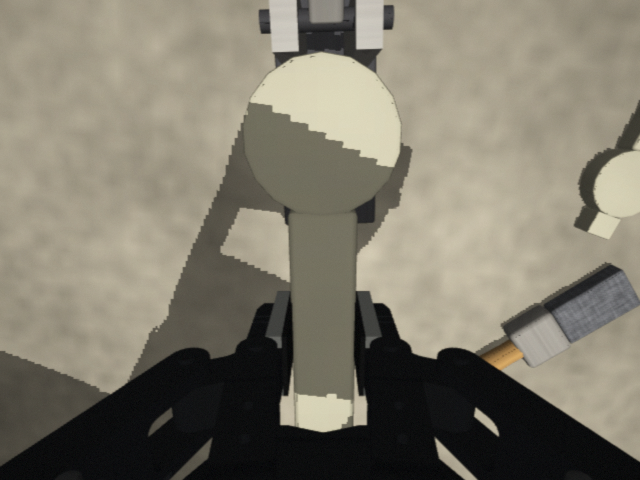

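```bash
cat >> h.py <<'E'
def held(uv,dz=15.5):
    s=r.sense();R0=R.from_euler('xyz',s["tcp_rot"])
    P=plane('wrist',uv,s["eef_pos"][2]+dz);return R0.inv().apply(P-s["eef_pos"]).round(1)
E
python3 - <<'E'
from h import *
print(held([(322,132),(290,215),(356,215),(293,395),(352,395),(323,215)]))
E
python3 -m jog '255 0 0 -5 0 0 0; 255 10 -30 -5 0 0 -7;255 10 -30 0 0 0 -7;255 10 -30 0 0 0 -7;255 10 -30 0 0 0 -7' >/dev/null; python3 -m jog '255 0 0 0 0 0 -7; 255 0 0 0 0 0 -7; 255 0 0 0 0 0 -7; 255 0 0 0 0 0 -7; 255 0 0 0 0 0 -7';  python3 - <<'E'
from h import *
go([640,173,180],yaw=np.pi)
E
```

```text
[[ 72.2  -0.7 -15.7]
 [ 45.3 -11.5 -15.6]
 [ 45.3  10.7 -15.6]
 [-27.4 -12.1 -15.4]
 [-27.3  11.1 -15.5]
 [ 45.3  -0.4 -15.6]]
clock: 12.3
eef_pos: [426.8, -9.5, 171.8]
tcp_rot: [-3.13, 0.002, 1.254]
contact_force: [0.3, 0.1, -1.0]
opening: 0.268
t12.3 [426.8  -9.5 171.8] [-3.130e+00  2.000e-03  1.254e+00] -> shift [239.8 145.6 -10.4] rot [  -0.57   -0.54 -108.15]
```

```bash
python3 -m jog '255 0 0 -2 0 0 -7; 255 0 0 -2 0 0 -7; 255 0 0 0 0 0 -7; 255 0 0 0 0 0 -7; 255 0 0 0 0 0 -7' >/dev/null;python3 -m jog '255 0 0 -2 0 0 -7; 255 0 0 -2 0 0 -7; 255 0 0 0 0 0 -7; 255 0 0 0 0 0 -7; 255 0 0 0 0 0 -7' >/dev/null;python3 -m jog '255 0 0 -2 0 0 -7; 255 0 0 -2 0 0 -7; 255 0 0 0 0 0 -7; 255 0 0 0 0 0 0';  python3 - <<'E'
from h import *
print(r.sense()['qpos'].round(2))
go([654.4,173.6,180],yaw=np.pi+.003)
E
```

```text
clock: 13.47
eef_pos: [416.8, -8.9, 174.2]
tcp_rot: [-3.134, -0.036, 2.884]
contact_force: [-0.3, -0.0, -1.8]
opening: 0.268
[-0.03  0.12  2.09  0.    0.97 -1.34]
t13.5 [416.8  -8.9 174.2] [-3.134 -0.036  2.884] -> shift [-182.9  236.9  -14.2] rot [ -0.15  -2.12 -14.93]
```

```bash
python3 -m jog '255 -23 30 -2 0 -0.6 -3; 255 -25 28 -2 0 -0.6 -3; 255 -26 27 -2 0 -0.4 -3; 255 -27 26 0 0 -0.3 -3; 255 -28 25 0 0 -0.2 -2' >/dev/null; python3 - <<'E'
from h import *
print(r.sense()['qpos'].round(2))
go([654.4,173.6,180],yaw=np.pi+.003)
E
```

```text
[ 0.18  0.34  1.79 -0.    1.02 -1.35]
t13.9 [563.  105.4 172.8] [-3.135 -0.011  3.111] -> shift [-89.2  70.9  -8.6] rot [-0.37 -0.61 -1.89]
```

```bash
python3 -m jog '255 -30 24 -3 0 -0.3 -1; 255 -29 23 -3 0 -0.3 -0.5; 255 -26 21 -3 0 0 0;255 0 0 0 0 0 0' >/dev/null; python3 - <<'E'
from h import *
go([654.4,173.6,180],yaw=np.pi+.003)
snap('wrist','w7')
E
```

```text
t14.2 [655.5 179.6 176.8] [-3.136e+00 -2.000e-03  3.125e+00] -> shift [ 1.  -6.1 -3.2] rot [-0.35 -0.11 -1.1 ]
```

View pics/w7.png

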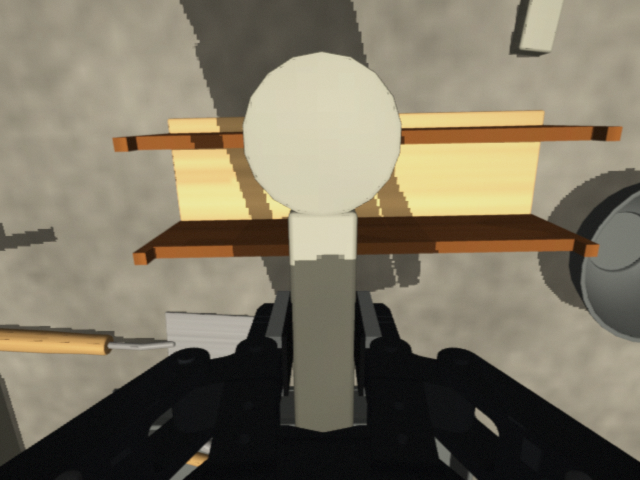

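```bash
python3 - <<'E'
from h import *
im=snap('wrist','w8',(100,90,540,190),1.4)
P=plane('wrist',[(125,144),(608,132),(146,258),(588,249)],92)[:,:2];print(P.round(1),P.mean(0))
print(np.arctan2(*(P[1]-P[0])),np.arctan2(*(P[3]-P[2])))
E
```

```text
[[588.4  63.9]
 [585.7 337.8]
 [657.6  65.8]
 [655.  339.2]] [621.68888773 201.68989668]
-0.009647740871237076 -0.009530436622726613
```

View pics/w8.png

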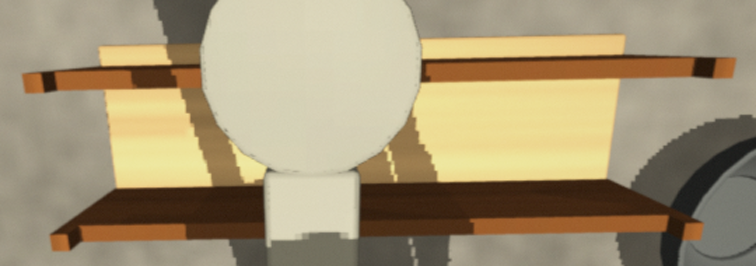

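```bash
python3 - <<'E'
from h import *
P=plane('wrist',[(125,149.3),(616,138.5),(146,262),(592,254)],92)[:,:2];print(P.round(1),P.mean(0))
print(np.arctan2(*(P[1]-P[0])),np.arctan2(*(P[3]-P[2])))
E
```

```text
[[591.3  63.5]
 [589.3 343. ]
 [660.3  65.4]
 [658.3 342.2]] [624.81643869 203.52909998]
-0.007092745989848856 -0.007137070036851313
```

```bash
python3 -m jog '255 1 -4 15 -0.2 0 -0.8;255 1 -4 20 -0.1 0 -0.5;255 0 0 20 0 0 0;255 0 0 20 0 0 0;255 0 0 0 0 0 0' >/dev/null; python3 - <<'E'
from h import *
go([653.5,171.6,83],yaw=np.pi+.006)
E
```

```text
t14.7 [642.9 163.9  97. ] [-3.136 -0.012  3.136] -> shift [-10.7   7.9  13.9] rot [-0.29 -0.71 -0.66]
```

```bash
python3 -m jog '255 -6 4 0 -0.2 -0.5 -0.4;255 -5 4 2 -0.1 -0.2 -0.2;255 0 0 2 0 0 0;255 0 0 0 0 0 0' >/dev/null; python3 - <<'E'
from h import *
go([653.5,171.6,83],yaw=np.pi+.006)
E
```

```text
t15.1 [653.5 170.7  94.5] [ 3.141 -0.    -3.141] -> shift [ 0.   0.9 11.5] rot [ 0.02 -0.01 -0.32]
```

```bash
python3 -m jog '255 0 0.5 5 0 0 -0.2;255 0 0 4 0 0 0;255 0 0 0 0 0 0';  python3 - <<'E'
from h import *
go([653.5,171.6,83],yaw=np.pi+.006)
snap('side','d3',(180,220,240,180),3)
E
```

```text
clock: 15.32
eef_pos: [655.1, 171.8, 87.2]
tcp_rot: [3.14, 0.004, -3.138]
contact_force: [-0.2, -0.2, -0.4]
opening: 0.268
t15.3 [655.1 171.8  87.2] [ 3.14   0.004 -3.138] -> shift [ 1.6 -0.2  4.2] rot [ 0.07  0.21 -0.11]
```

View pics/d3.png

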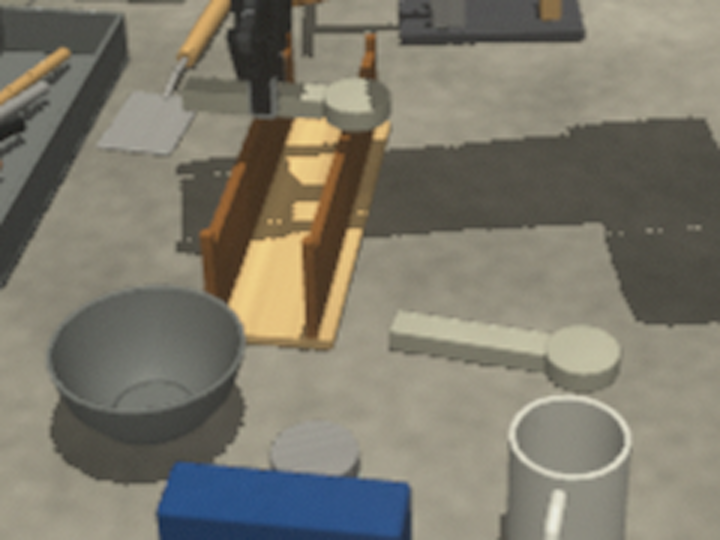

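```bash
python3 -m jog '255 1.5 0 2.5 0 0.2 0;255 0 0 1 0 0 0;255 0 0 0 0 0 0'; python3 -m jog '255 0 0 1 0 0 0;255 0 0 0 0 0 0'
```

```text
clock: 15.62
eef_pos: [653.6, 171.9, 84.0]
tcp_rot: [3.14, 0.0, -3.138]
contact_force: [0.1, -0.2, -0.8]
opening: 0.268
clock: 15.78
eef_pos: [653.5, 171.9, 82.8]
tcp_rot: [3.14, 0.0, -3.137]
contact_force: [-0.7, -0.6, -0.9]
opening: 0.268
```

```bash
python3 -m jog '255 0 0 1.5 0 0 0;255 0 0 0 0 0 0'; python3 -m jog '255 0 0 1 0 0 0;255 0 0 0 0 0 0'
```

```text
clock: 15.95
eef_pos: [653.8, 172.0, 83.2]
tcp_rot: [3.14, 0.001, -3.138]
contact_force: [0.9, 0.5, -1.1]
opening: 0.268
clock: 16.12
eef_pos: [654.2, 172.1, 82.8]
tcp_rot: [3.14, 0.002, -3.138]
contact_force: [-0.6, -0.4, -0.8]
opening: 0.271
```

```bash
python3 -m jog '255 0 0 3 0 0 0;255 0 0 0 0 0 0'; python3 - <<'E'
from h import *
snap('side','d4',(210,210,160,120),5)
E
```

```text
clock: 16.28
eef_pos: [654.6, 172.2, 83.5]
tcp_rot: [3.14, 0.002, -3.138]
contact_force: [0.1, 0.1, -1.3]
opening: 0.267
```

View pics/d4.png

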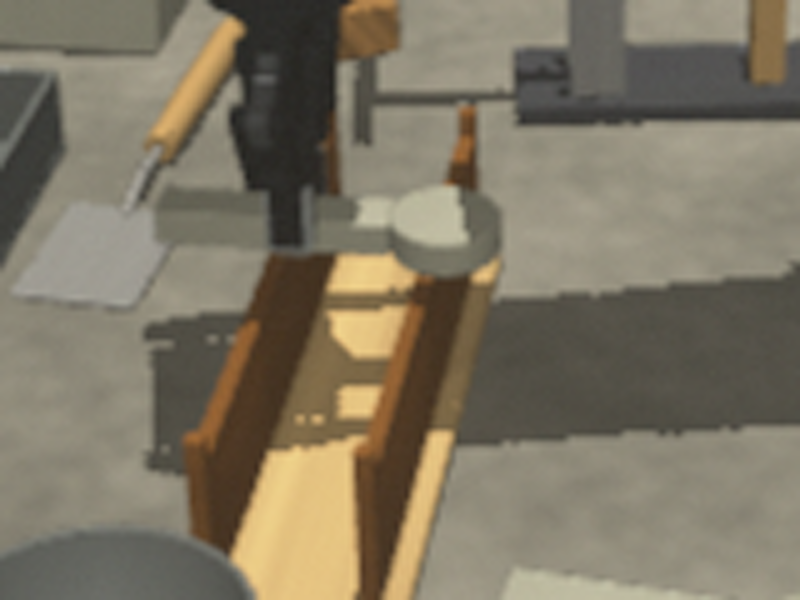

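```bash
python3 -m jog '255 0 0 3 0 0 0;255 0 0 3 0 0 0'; python3 -m jog '255 0 0 0 0 0 0'
```

```text
clock: 16.5
eef_pos: [655.2, 172.3, 82.4]
tcp_rot: [3.139, 0.004, -3.137]
contact_force: [-16.5, -5.0, 42.1]
opening: 0.267
clock: 16.58
eef_pos: [655.3, 172.3, 83.5]
tcp_rot: [3.139, 0.004, -3.138]
contact_force: [-0.0, 0.0, -2.3]
opening: 0.264
```

```bash
python3 -m jog '100 0 0 0 0 0 0;100 0 0 0 0 0 0;100 0 0 0 0 0 0;100 0 0 0 0 0 0;100 0 0 -10 0 0 0'; python3 -m jog '100 0 0 -38 0 0 0;100 0 0 -38 0 0 0;0 0 0 -38 0 0 0;0 0 0 0 0 0 0';python3 - <<'E'
from h import *
snap('wrist','w9'); snap('scene','s3',(300,150,180,150),4)
E
```

```text
clock: 17.0
eef_pos: [653.8, 171.9, 90.2]
tcp_rot: [3.14, 0.001, -3.138]
contact_force: [-0.1, -0.0, 0.6]
opening: 0.606
clock: 17.33
eef_pos: [652.5, 171.4, 207.8]
tcp_rot: [-3.142, -0.005, -3.138]
contact_force: [1.3, 0.1, 1.3]
opening: 0.869
```

View pics/w9.png

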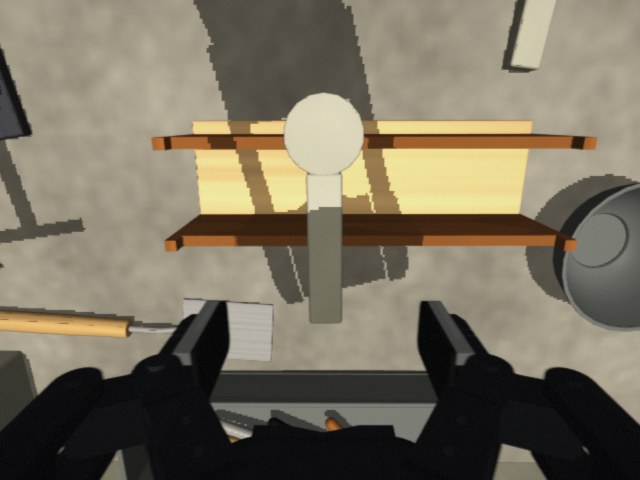

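View pics/s3.png

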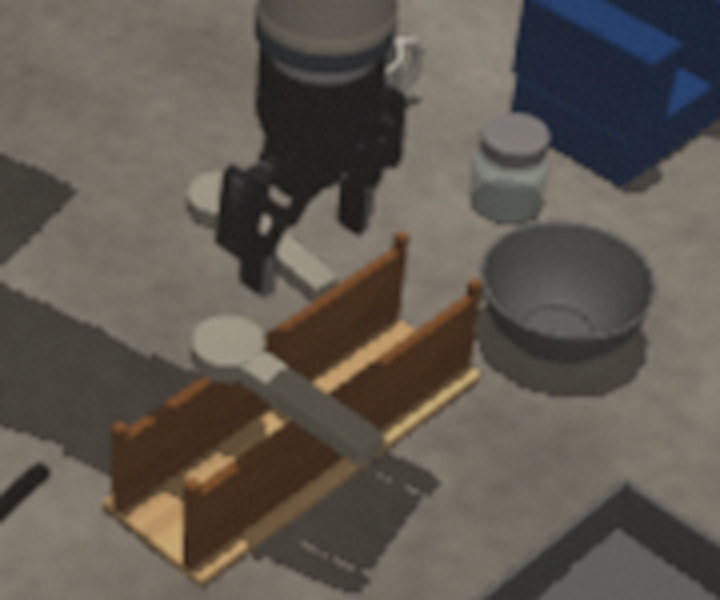

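```bash
python3 - <<'E'
from h import *
h=plane('wrist',[(324,134),(325.5,323)],98)[:,:2];d=h[1]-h[0];u=d/np.linalg.norm(d)
print(h.round(1),np.linalg.norm(d),np.arctan2(u[1],u[0]),'bal',h[1]-90*u,h[0]+44*u)
P=plane('wrist',[(159,145),(590,143.5),(172,246),(570,244.5)],92)[:,:2];print(P.round(1),P.mean(0))
print(np.arctan2(*(P[1]-P[0])),np.arctan2(*(P[3]-P[2])))
print(r.sense()['qpos'].round(2));go([460,345,270],yaw=np.pi-.1)
E
```

```text
[[583.  171.5]
 [713.2 173.2]] 130.20961409160785 0.0137614242603946 bal [623.24252809 172.01108197] [627.0325551  172.06324144]
[[590.5  66.2]
 [588.2 340.9]
 [658.1  67.3]
 [655.6 340.7]] [623.07310675 203.76729127]
-0.008290369206935358 -0.00917900196240386
[ 0.25  0.46  1.54  0.    1.15 -1.32]
t17.4 [649.8 170.7 201.9] [-3.14  -0.012 -3.138] -> shift [189.9 174.9 -66.1] rot [-0.13 -0.66  5.96]
```

```bash
python3 -m jog '0 35 32 -12 0 0 1;0 35 32 -12 0 0 1;0 35 32 -12 0 0 1;0 35 32 -12 0 0 1;0 30 30 -12 0 0 1' >/dev/null;python3 -m jog '0 0 0 0 0 0 1;0 0 0 0 0 0 0'; python3 - <<'E'
from h import *
go([478,340.5,270],yaw=np.pi-.11)
snap('wrist','w10')
E
```

```text
clock: 18.02
eef_pos: [496.1, 316.7, 249.2]
tcp_rot: [-3.131, -0.023, 3.032]
contact_force: [-0.3, 0.6, -1.2]
opening: 0.999
t18.0 [496.1 316.7 249.2] [-3.131 -0.023  3.032] -> shift [ 21.1  21.5 -20.6] rot [-0.59 -1.32  0.01]
```

View pics/w10.png

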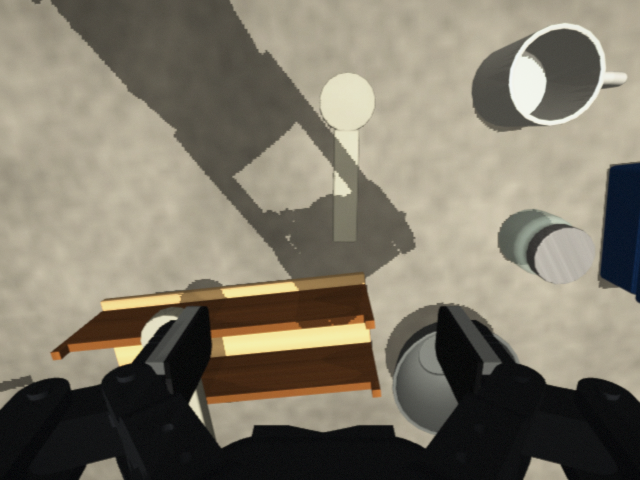

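```bash
python3 - <<'E'
from h import *
h=plane('wrist',[(347.7,101.2),(344.7,241)],18)[:,:2];d=h[1]-h[0];u=d/np.linalg.norm(d)
print(h.round(1),np.linalg.norm(d),np.arctan2(u[1],u[0]),'bal',h[1]-90*u,h[0]+44*u)
g=(h[1]-90*u+h[0]+44*u)/2+28*u;print(g)
go([g[0],g[1],120],yaw=np.pi+np.arctan2(u[1],u[0]))
E
```

```text
[[403.4 348. ]
 [536.  332.8]] 133.5096006177023 -0.11406015786910662 bal [446.61791138 343.09247598] [447.10512424 343.03666215]
[474.67957911 339.87780496]
t18.1 [496.3 316.6 249.1] [-3.132 -0.024  3.032] -> shift [ 21.   22.  129.4] rot [-0.57 -1.35  0.25]
```

```bash
python3 -m jog '0 5 6 30 -0.3 -0.7 0;0 5 6 30 -0.3 -0.6 0;0 5 6 30 0 0 0;0 5 5 30 0 0 0;0 0 0 8 0 0 0' >/dev/null;python3 -m jog '0 0 0 0 0 0 0';python3 - <<'E'
from h import *
go([474.7,339.9,20],yaw=np.pi-.114)
E
```

```text
clock: 18.57
eef_pos: [481.3, 336.9, 113.5]
tcp_rot: [-3.14, 0.0, 3.031]
contact_force: [0.1, 0.1, -0.4]
opening: 1.004
t18.6 [481.3 336.9 113.5] [-3.14   0.     3.031] -> shift [ 6.9  2.4 93.5] rot [-0.09  0.02  0.17]
```

```bash
python3 -m jog '0 3 1 25 0 0 0;0 3 1 25 0 0 0;0 1 0 20 0 0 0;0 0 0 10 0 0 0;0 0 0 0 0 0 0' >/dev/null;python3 - <<'E'
from h import *
go([474.7,339.9,4],yaw=np.pi-.114)
E
```

```text
t19.0 [481.1 337.3  34.8] [3.141 0.004 3.027] -> shift [ 6.8  1.8 30.8] rot [ 0.02  0.23 -0.01]
```

```bash
python3 -m jog '0 4 1 9 0 0 0;0 3 1 9 0 0 0;0 0 0 6 0 0 0;0 0 0 0 0 0 0' >/dev/null;python3 - <<'E'
from h import *
go([474.7,339.9,4],yaw=np.pi-.114)
snap('wrist','w11')
E
```

```text
t19.3 [477.6 341.   12.7] [3.138 0.008 3.026] -> shift [ 2.8 -1.4  8.7] rot [ 0.21  0.46 -0.1 ]
```

View pics/w11.png

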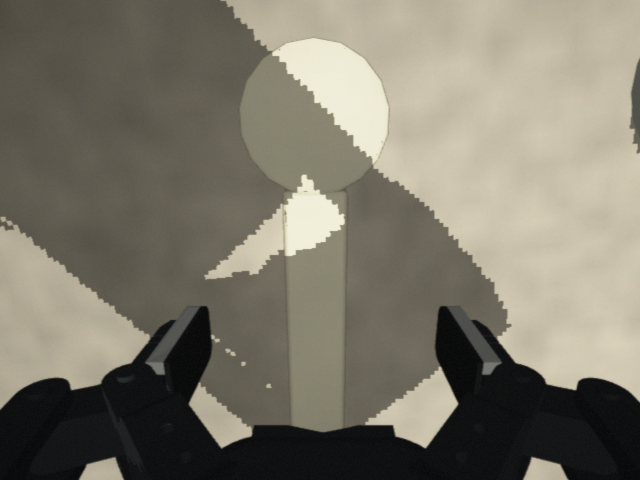

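```bash
python3 -m jog '0 1.5 -1.5 5 0.2 0.3 0;0 0 0 2.5 0 0 0;0 0 0 0 0 0 0'; python3 - <<'E'
from h import *
go([474.7,339.9,4],yaw=np.pi-.114)
E
```

```text
clock: 19.62
eef_pos: [476.9, 340.5, 6.4]
tcp_rot: [3.14, 0.004, 3.026]
contact_force: [0.4, -0.9, -0.0]
opening: 1.002
t19.6 [476.9 340.5   6.4] [3.14  0.004 3.026] -> shift [ 2.1 -0.8  2.4] rot [ 0.1   0.25 -0.07]
```

```bash
python3 -m jog '255 0 0 1.5 0 0 0;255 0 0 0 0 0 0;255 0 0 0 0 0 0;255 0 0 0 0 0 0;255 0 0 0 0 0 0' 40; python3 -m jog '255 0 0 0 0 0 0;255 0 0 0 0 0 0;255 0 0 0 0 0 0;255 0 0 -10 0 0 0;255 0 0 -20 0 0 0';  python3 -m jog '255 0 0 -38 0 0 0;255 0 0 -38 0 0 0;255 0 0 -38 0 0 0;255 0 0 -30 0 0 0;255 0 0 0 0 0 0'; python3 - <<'E'
from h import *
go([654,239,175],yaw=np.pi+.006)
snap('wrist','w12')
E
```

```text
clock: 20.03
eef_pos: [477.2, 340.7, 5.2]
tcp_rot: [3.14, 0.005, 3.027]
contact_force: [0.8, -2.9, 2.6]
opening: 0.304
clock: 20.45
eef_pos: [474.8, 339.1, 33.2]
tcp_rot: [-3.14, 0.0, 3.027]
contact_force: [1.6, -0.1, -1.3]
opening: 0.269
clock: 20.87
eef_pos: [474.1, 338.8, 187.7]
tcp_rot: [-3.139, -0.0, 3.027]
contact_force: [0.8, 0.6, -0.2]
opening: 0.268
t20.9 [474.1 338.8 187.7] [-3.139 -0.     3.027] -> shift [-190.2  -78.5   12.8] rot [-0.14 -0.02 -6.94]
```

View pics/w12.png

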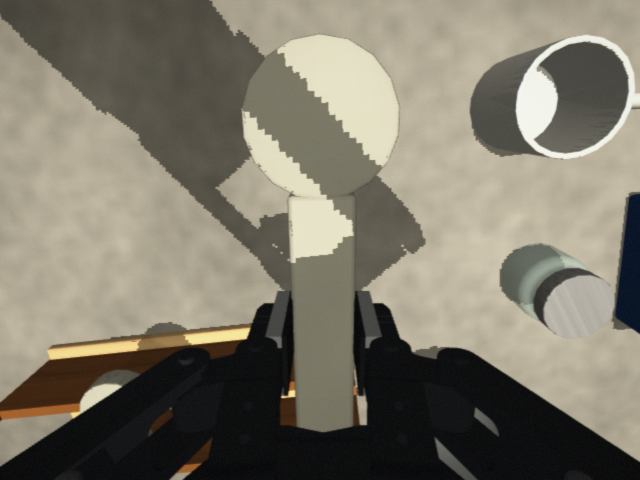

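```bash
python3 - <<'E'
from h import *
print(held([(321,116),(323,200),(289,215),(356,215),(296,395),(355,395)],13.5))
E
python3 -m jog '255 -30 -12 2 0 0 -1.2;255 -30 -12 2 0 0 -1.2;255 -32 -13 2 0 0 -1.2;255 -32 -13 2 0 0 -1.2;255 -32 -13 2 0 0 -1.2'; python3 -m jog '255 0 0 0 0 0 0'; python3 - <<'E'
from h import *
go([654,239,175],yaw=np.pi+.006)
E
```

```text
[[ 75.2  -0.  -13.4]
 [ 48.1   0.6 -13.4]
 [ 42.8 -11.  -13.4]
 [ 42.9  12.  -13.5]
 [-30.8 -10.1 -13.5]
 [-30.7  13.5 -13.6]]
clock: 21.33
eef_pos: [621.3, 264.1, 173.0]
tcp_rot: [-3.138, -0.008, -3.14]
contact_force: [-0.2, 0.6, -1.1]
opening: 0.269
clock: 21.42
eef_pos: [625.5, 261.1, 171.3]
tcp_rot: [-3.136, -0.006, 3.141]
contact_force: [-0.7, -0.2, -1.4]
opening: 0.262
t21.4 [625.5 261.1 171.3] [-3.136 -0.006  3.141] -> shift [-28.5 -22.1  -3.8] rot [-0.29 -0.37 -0.35]
```

```bash
python3 -m jog '255 -15 -11 5 -0.2 -0.2 -0.3;255 -14 -11 10 0 -0.2 0;255 0 0 20 0 0 0;255 0 0 20 0 0 0;255 0 0 0 0 0 0' >/dev/null; python3 - <<'E'
from h import *
go([656,238.7,85],yaw=np.pi+.006)
E
```

```text
t21.8 [654.8 234.  106.9] [-3.137 -0.006 -3.141] -> shift [-1.4  4.8 21.9] rot [-0.25 -0.36 -0.29]
```

```bash
python3 -m jog '255 -1 3 4 -0.2 -0.3 -0.2;255 0 2 4 0 0 0;255 0 0 3 0 0 0;255 0 0 0 0 0 0' >/dev/null; python3 - <<'E'
from h import *
go([656,238.7,85],yaw=np.pi+.006)
E
```

```text
t22.2 [654.1 239.1  93.4] [-3.14  -0.004 -3.137] -> shift [-1.9 -0.4  8.4] rot [-0.1  -0.25 -0.08]
```

```bash
python3 -m jog '255 -2 0 4 0 -0.2 0;255 0 0 2 0 0 0;255 0 0 0 0 0 0'; python3 -m jog '255 0 0 1.5 0 0 0;255 0 0 0 0 0 0';python3 -m jog '255 0 0 1.5 0 0 0';python3 -m jog '255 0 0 0 0 0 0'
```

```text
clock: 22.42
eef_pos: [657.0, 240.3, 88.8]
tcp_rot: [-3.141, 0.002, -3.136]
contact_force: [-0.8, -0.1, -0.6]
opening: 0.269
clock: 22.58
eef_pos: [657.4, 240.6, 88.0]
tcp_rot: [-3.141, 0.003, -3.136]
contact_force: [-0.9, -0.7, -0.8]
opening: 0.267
clock: 22.67
eef_pos: [657.7, 240.7, 87.0]
tcp_rot: [-3.142, 0.004, -3.136]
contact_force: [-0.7, 0.2, -0.8]
opening: 0.268
clock: 22.75
eef_pos: [657.6, 240.6, 86.8]
tcp_rot: [-3.141, 0.004, -3.136]
contact_force: [-0.4, 0.3, -1.0]
opening: 0.267
```

```bash
python3 -m jog '255 1.2 -1.5 2 0 0.2 0';python3 -m jog '255 0 0 0 0 0 0';python3 -m jog '255 0 0 2 0 0 0';python3 -m jog '255 0 0 0 0 0 0'
```

```text
clock: 22.83
eef_pos: [656.9, 239.4, 85.3]
tcp_rot: [3.141, 0.002, -3.136]
contact_force: [2.3, 3.6, 22.8]
opening: 0.267
clock: 22.92
eef_pos: [657.1, 239.6, 85.6]
tcp_rot: [3.141, 0.002, -3.136]
contact_force: [0.2, -0.3, -1.5]
opening: 0.269
clock: 23.0
eef_pos: [657.3, 239.6, 85.2]
tcp_rot: [3.14, 0.002, -3.136]
contact_force: [-9.7, -3.0, 28.2]
opening: 0.268
clock: 23.08
eef_pos: [657.4, 239.6, 86.0]
tcp_rot: [3.14, 0.003, -3.136]
contact_force: [0.4, -0.0, -0.9]
opening: 0.268
```

Contact; release and rise.

```bash
python3 -m jog '110 0 0 0 0 0 0;110 0 0 0 0 0 0;110 0 0 0 0 0 0;110 0 0 0 0 0 0;110 0 0 -10 0 0 0'; python3 -m jog '110 0 0 -38 0 0 0;110 0 0 -38 0 0 0;110 0 0 -38 0 0 0;0 0 0 -30 0 0 0;0 0 0 0 0 0 0';python3 - <<'E'
from h import *
snap('wrist','w13'); snap('scene','s4');snap('side','d5')
go([0,0,0])
E
```

```text
clock: 23.5
eef_pos: [656.1, 238.6, 94.0]
tcp_rot: [-3.141, -0.001, -3.136]
contact_force: [0.0, 0.6, 0.7]
opening: 0.567
clock: 23.92
eef_pos: [654.9, 238.1, 245.0]
tcp_rot: [-3.14, -0.005, -3.136]
contact_force: [-0.3, -0.7, 0.5]
opening: 0.831
t24.1 [652.  237.  237.6] [-3.137 -0.013 -3.136] -> shift [ 650.  -232.4  247.4]
```

View pics/w13.png

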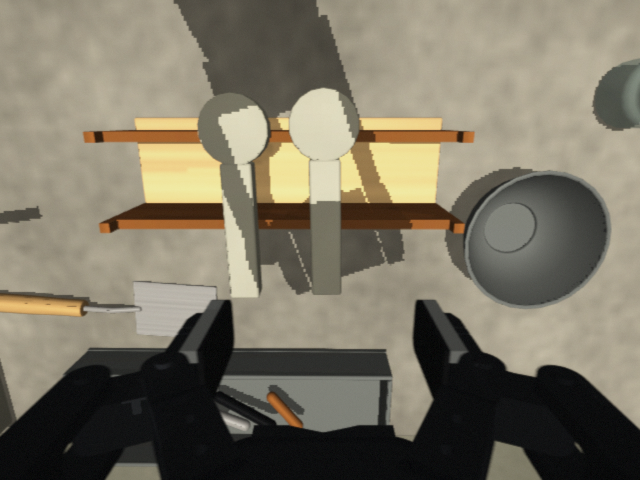

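View pics/s4.png

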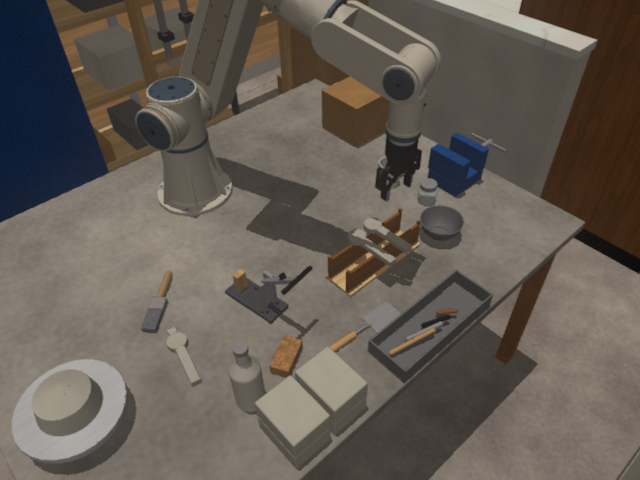

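View pics/d5.png

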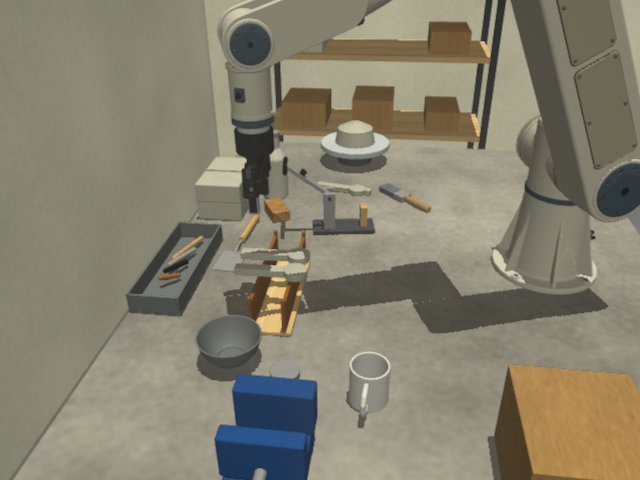

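```bash
python3 - <<'E'
from h import *
s=r.sense()
for uv in ([(233.5,129),(244.5,296)],[(324,124.5),(326,293)]):
    h=plane('wrist',uv,98)[:,:2];d=h[1]-h[0];u=d/np.linalg.norm(d)
    print(h.round(1),np.linalg.norm(d),np.arctan2(u[1],u[0]),'bal',h[1]-90*u,h[0]+44*u)
P=plane('wrist',[(90,138),(468,137),(107,229),(461,229)],92)[:,:2];print(P.round(1),P.mean(0))
E
```

```text
[[582.8 173.4]
 [711.2 174.6]] 128.42073148251478 0.009504175467720588 bal [621.18860938 173.77898735] [626.76762591 173.8320129 ]
[[579.3 237.3]
 [708.  239.7]] 128.74339685255296 0.019339090770586098 bal [618.05992866 238.00639375] [623.31554885 238.10804534]
[[589.8  67.3]
 [587.3 341.4]
 [658.2  69.4]
 [656.1 343.7]] [622.8479245  205.44888686]
```

```bash
python3 -m jog '0 0 0 -38 0 0 0;0 0 -10 -38 0 0 0;0 7 -38 0 0 0 0;0 7 -38 0 0 0 0;0 7 -38 0 0 0 0' >/dev/null;python3 -m jog '0 7 -38 0 0 0 1;0 7 -38 0 0 0 1;0 7 -38 0 0 0 1;0 7 -38 0 0 0 1;0 7 -38 0 0 0 1' >/dev/null;python3 -m jog '0 7 -38 0 0 0 1;0 7 -38 0 0 0 1;0 7 -38 0 0 0 1;0 7 -38 0 0 0 1;0 0 0 0 0 0 1'; python3 - <<'E'
from h import *
print(r.sense()['qpos'].round(2));go([540,-374,300],yaw=np.pi-.21)
E
```

```text
clock: 25.32
eef_pos: [529.1, -240.6, 291.7]
tcp_rot: [-3.126, -0.062, 2.972]
contact_force: [0.5, 0.4, 1.3]
opening: 0.999
[-0.41  0.26  1.62 -0.03  1.31 -1.8 ]
t25.3 [ 529.1 -240.6  291.7] [-3.126 -0.062  2.972] -> shift [ -32.6 -129.8   -8.3] rot [-0.98 -3.54  2.37]
```

```bash
python3 -m jog '0 -6 -34 -5 -0.4 -1 0.7;0 -6 -34 -5 -0.3 -1 0.7;0 -6 -34 0 0 -1 0.5;0 -5 -25 0 0 0 0;0 0 0 0 0 0 0' >/dev/null; python3 - <<'E'
from h import *
go([540,-374,300],yaw=np.pi-.21)
snap('wrist','w14')
E
```

```text
t25.7 [ 523.7 -373.1  291.2] [ 3.14  -0.023  2.934] -> shift [-16.    2.5  -9.2] rot [ 0.11 -1.31  0.15]
```

View pics/w14.png

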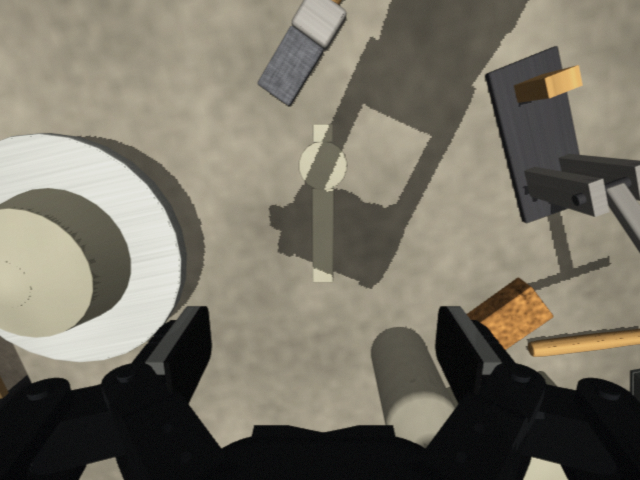

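```bash
python3 - <<'E'
from h import *
h=plane('wrist',[(323,166),(322.5,282),(320,126)],18)[:,:2];d=h[1]-h[0];u=d/np.linalg.norm(d)
print(h.round(1),np.linalg.norm(d),np.arctan2(u[1],u[0]),'bal',h[1]-96*u,h[0]+38*u)
g=(h[1]-96*u+h[0]+38*u)/2+15*u;print(g)
print('bottle',plane('wrist',[(372,350),(400,330),(428,370)],0).round(0), plane('wrist',[(420,405)],205))
go([g[0],g[1],130],yaw=np.pi+np.arctan2(u[1],u[0]))
E
```

```text
[[ 490.9 -362.3]
 [ 620.6 -390.1]
 [ 450.2 -357. ]] 132.59129410371176 -0.2109507254246167 bal [ 526.68767935 -370.0039613 ] [ 528.06515746 -370.29892972]
[ 542.04390267 -373.29229018]
bottle [[ 732. -349.    0.]
 [ 711. -310.    0.]
 [ 776. -283.    0.]] [[ 651.12156555 -326.86802603  205.        ]]
t25.8 [ 523.4 -371.   290.7] [ 3.138 -0.024  2.934] -> shift [-22.6   1.  160.2] rot [ 0.2  -1.39  0.21]
```

```bash
python3 -m jog '0 -5 0 35 0 -0.5 0;0 -5 0 35 0 -0.5 0;0 -5 0 35 0 -0.4 0;0 -5 0 35 0 0 0;0 -3 0 20 0 0 0' >/dev/null;python3 -m jog '0 0 0 0 0 0 0' >/dev/null; python3 - <<'E'
from h import *
go([542,-373.3,50],yaw=np.pi-.21)
E
```

```text
t26.3 [ 544.2 -366.1  119.9] [ 3.132 -0.005  2.934] -> shift [ 0.3 -8.2 69.8] rot [ 0.52 -0.3   0.16]
```

```bash
python3 -m jog '0 0 -3 20 0.3 -0.1 0;0 0 -3 20 0.2 0 0;0 0 -1 20 0 0 0;0 0 0 10 0 0 0;0 0 0 0 0 0 0' >/dev/null; python3 - <<'E'
from h import *
go([542,-373.3,4],yaw=np.pi-.21)
snap('wrist','w15')
E
```

```text
t26.7 [ 542.4 -365.4   47.6] [ 3.138 -0.009  2.939] -> shift [-1.6 -8.  43.5] rot [ 0.22 -0.53  0.4 ]
```

View pics/w15.png

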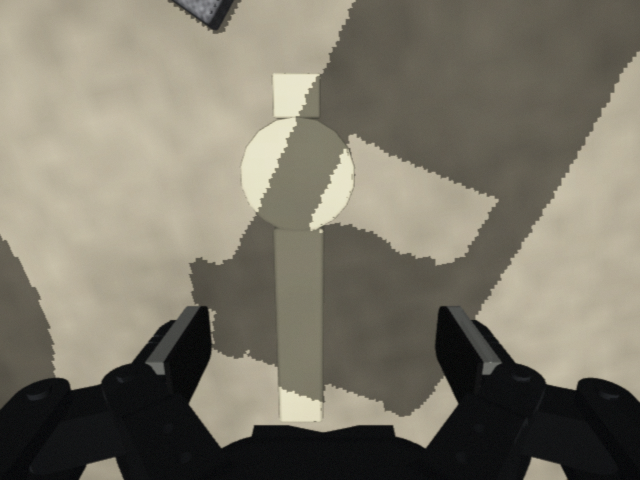

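```bash
python3 - <<'E'
from h import *
h=plane('wrist',[(298,173.5),(301,421),(297,73)],18)[:,:2];d=h[1]-h[0];u=d/np.linalg.norm(d)
print(h.round(1),np.linalg.norm(d),np.arctan2(u[1],u[0]),'bal',h[1]-96*u,h[0]+38*u,h[2]+81*u)
E
python3 -m jog '0 -1 -5 10 0.1 -0.3 0.2;0 0 -4 10 0 -0.2 0;0 0 0 10 0 0 0;0 0 0 0 0 0 0'; python3 - <<'E'
from h import *
go([542,-373.3,4],yaw=np.pi-.21)
E
```

```text
[[ 490.3 -365.3]
 [ 621.5 -393.1]
 [ 449.7 -356.6]] 134.1714466582471 -0.20867282104158355 bal [ 527.62241915 -373.18057406] [ 527.45469173 -373.14505688] [ 528.94255618 -373.36747422]
clock: 27.08
eef_pos: [544.5, -376.2, 20.7]
tcp_rot: [-3.141, 0.007, 2.935]
contact_force: [0.1, 0.0, -0.3]
opening: 1.001
t27.1 [ 544.5 -376.2   20.7] [-3.141  0.007  2.935] -> shift [ 3.2  2.3 16.7] rot [-0.04  0.4   0.22]
```

```bash
python3 -m jog '0 1 0 8 0 0.3 0.1;0 0 0 6 0 0 0;0 0 0 0 0 0 0'; python3 - <<'E'
from h import *
go([542.4,-376.3,4],yaw=np.pi-.209)
E
```

```text
clock: 27.33
eef_pos: [543.6, -376.6, 5.7]
tcp_rot: [-3.141, 0.002, 2.933]
contact_force: [-0.3, -0.0, -0.4]
opening: 0.999
t27.3 [ 543.6 -376.6    5.7] [-3.141e+00  2.000e-03  2.933e+00] -> shift [1.3 0.1 1.7] rot [-0.05  0.11 -0.  ]
```

```bash
python3 -m jog '255 0 0 1 0 0 0;255 0 0 0 0 0 0;255 0 0 0 0 0 0;255 0 0 0 0 0 0;255 0 0 0 0 0 0' 40; python3 -m jog '255 0 0 0 0 0 0;255 0 0 0 0 0 0;255 0 0 0 0 0 0'; python3 -m jog '255 0 0 -10 0 0 0;255 0 0 -20 0 0 0;255 0 0 -38 0 0 0;255 0 0 -38 0 0 0;255 0 0 -38 0 0 0';  python3 -m jog '255 0 0 -20 0 0 0;255 0 0 0 0 0 0'; python3 - <<'E'
from h import *
snap('wrist','w16')
go([460,-141,180],yaw=1.715)
print(held([(0,0)])[0][:0])
E
```

```text
clock: 27.75
eef_pos: [543.8, -376.7, 4.6]
tcp_rot: [-3.141, 0.002, 2.933]
contact_force: [-0.5, -2.4, 2.8]
opening: 0.301
clock: 28.0
eef_pos: [544.2, -376.8, 5.4]
tcp_rot: [-3.14, 0.003, 2.933]
contact_force: [-0.7, 0.2, -1.3]
opening: 0.269
clock: 28.42
eef_pos: [538.2, -372.6, 146.1]
tcp_rot: [3.136, -0.014, 2.933]
contact_force: [0.3, -1.0, -0.2]
opening: 0.272
clock: 28.58
eef_pos: [541.6, -375.0, 177.2]
tcp_rot: [3.14, -0.003, 2.933]
contact_force: [0.5, -0.7, -0.3]
opening: 0.269
t28.6 [ 541.4 -374.9  175.8] [ 3.14  -0.004  2.933] -> shift [128.1 211.9  -3.5] rot [-5.000e-02 -2.300e-01  6.977e+01]
[]
```

View pics/w16.png

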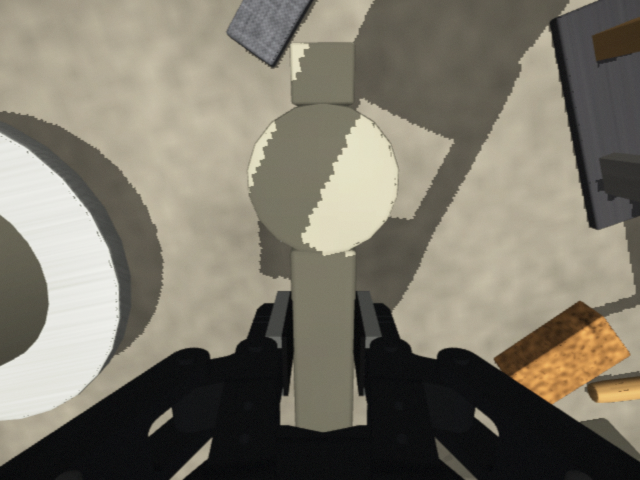

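```bash
python3 - <<'E'
from h import *
H=held([(323,178.5),(323,42.5),(291,260),(357,260),(296,400),(354,400)],13);print(H)
print('bal x',H[0][0]-38,H[1][0]-81)
E
python3 -m jog '255 20 32 -3 0 0 0;255 20 32 -3 0 0 0;255 20 32 -3 0 0 0;255 20 32 -3 0 0 0;255 20 32 -3 0 0 0' >/dev/null;  python3 -m jog '255 0 0 0 0 0 7;255 0 0 0 0 0 7;255 0 0 0 0 0 7;255 0 0 0 0 0 7;255 0 0 0 0 0 7' >/dev/null; python3 -m jog '255 0 0 0 0 0 7;255 0 0 0 0 0 7;255 0 0 0 0 0 7;255 0 0 0 0 0 7;255 0 0 0 0 0 5' ;  python3 -m jog '255 0 0 0 0 0 0'; python3 - <<'E'
from h import *
go([460,-141,180],yaw=1.715)
E
```

```text
[[ 55.3   0.7 -12.8]
 [ 96.5   0.7 -12.6]
 [ 26.3 -10.7 -12.9]
 [ 26.3  12.9 -12.9]
 [-33.5 -10.1 -13.1]
 [-33.5  13.2 -13.1]]
bal x 17.299999999999997 15.5
clock: 29.88
eef_pos: [458.7, -183.8, 172.5]
tcp_rot: [-3.113, -0.018, 1.71]
contact_force: [0.3, -0.1, -0.6]
opening: 0.265
clock: 29.97
eef_pos: [457.7, -183.4, 171.2]
tcp_rot: [-3.11, -0.019, 1.705]
contact_force: [1.4, 0.5, -0.8]
opening: 0.271
t30.0 [ 457.7 -183.4  171.2] [-3.11  -0.019  1.705] -> shift [41.8  7.7 -8.3] rot [-1.78 -1.09 -0.53]
```

```bash
python3 -m jog '255 5 1 -2 -0.9 -0.5 -0.3;255 0 0 0 -0.8 -0.5 -0.2;255 0 0 0 0 0 0' >/dev/null; python3 - <<'E'
from h import *
go([460,-141,180],yaw=1.715)
snap('wrist','w17'); snap('scene','s5',(190,230,140,105),5);snap('side','d6',(290,170,140,105),5)
E
```

```text
t30.2 [ 456.4 -177.2  170.9] [-3.139e+00 -2.000e-03  1.723e+00] -> shift [35.2  9.1 -9. ] rot [-0.14 -0.13  0.46]
```

View pics/w17.png

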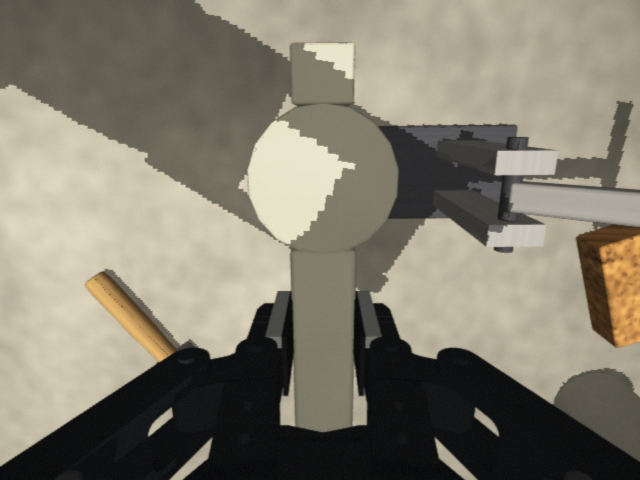

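View pics/s5.png

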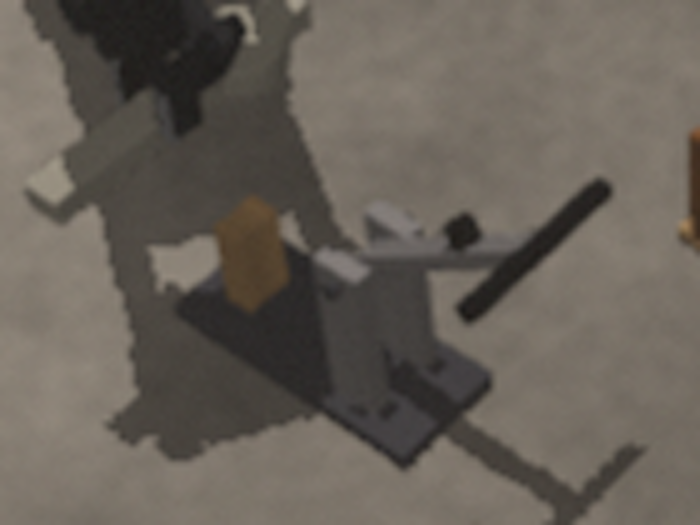

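View pics/d6.png

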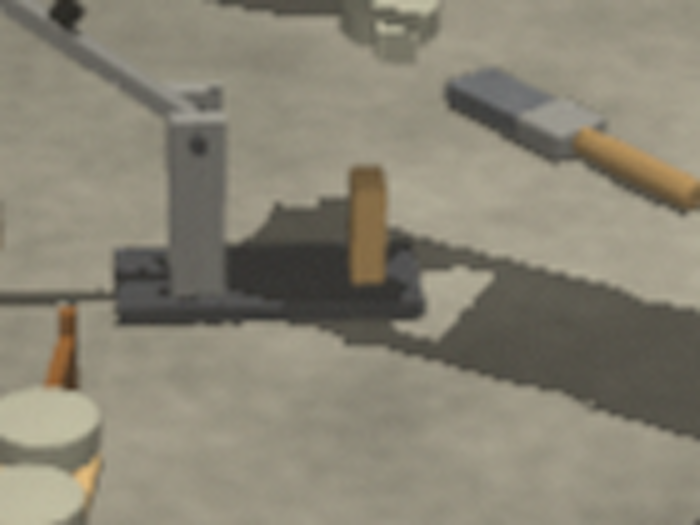

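```bash
python3 - <<'E'
from h import *
S=lambda x,y:(190+x/5,230+y/5); D=lambda x,y:(290+x/5,170+y/5)
print(plane('scene',[S(249,219),S(217,232),S(256,195),S(280,210),S(243,245)],70).round(1))
print(plane('side',[D(367,174),D(352,167),D(382,167),D(350,180),D(385,182)],70).round(1))
print(tri({'scene':S(249,219),'side':D(367,174)}))
import cv2
im=cv2.imread('pics/w14.png')
cv2.imwrite('pics/w14c.png',cv2.resize(im[30:240,470:640],None,fx=3.3,fy=2.8))
E
```

```text
[[ 458.6 -138.7   70. ]
 [ 454.5 -156.7   70. ]
 [ 447.  -125.7   70. ]
 [ 464.6 -122.7   70. ]
 [ 471.4 -152.    70. ]]
[[ 459.6 -145.9   70. ]
 [ 468.4 -153.6   70. ]
 [ 451.9 -155.5   70. ]
 [ 468.4 -137.5   70. ]
 [ 449.2 -137.3   70. ]]
[ 459.82557696 -139.90812701   72.56228011]
```

View pics/w14c.png

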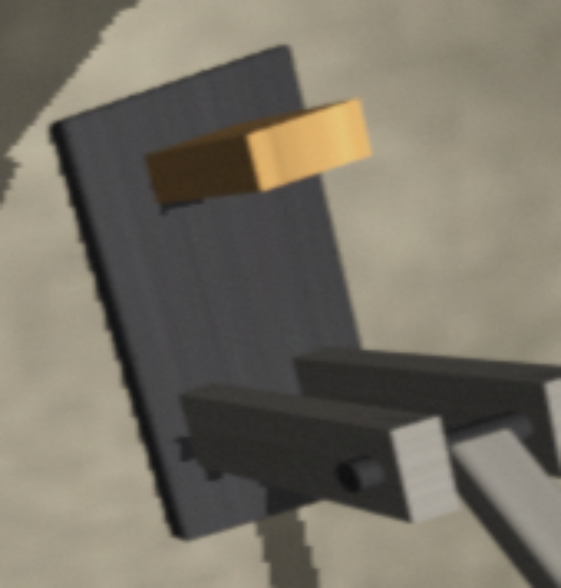

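```bash
python3 - <<'E'
from h import *
s=r.sense();i=optics.camera_info('wrist')
T=np.eye(4);T[:3,:3]=R.from_euler('xyz',s['tcp_rot']).as_matrix();T[:3,3]=s['eef_pos']
C=np.linalg.inv(T)@i['world_from_camera']
T[:3,:3]=R.from_euler('xyz',[3.14,-.023,2.934]).as_matrix();T[:3,3]=[523.6,-372.5,291.1]
i['world_from_camera']=T@C
uv=[(470+x/3.3,30+y/2.8) for x,y in [(247,136),(360,98),(372,155),(260,190)]]
P=plane('wrist',uv,70,i);print(P.round(1),P.mean(0))
E
```

```text
[[ 451.3 -156.1   70. ]
 [ 446.3 -126.2   70. ]
 [ 463.8 -123.5   70. ]
 [ 468.2 -153.5   70. ]] [ 457.3638649  -139.79256079   70.        ]
```

```bash
python3 - <<'E'
from h import *
go([461.3,-156.8,110],yaw=1.721)
E
python3 -m jog '255 9 2 12 0 0 0;255 9 2 12 0 0 0;255 0 0 12 0 0 0;255 0 0 12 0 0 0;255 0 0 0 0 0 0' ; python3 - <<'E'
from h import *
go([461.3,-156.8,80],yaw=1.721)
E
```

```text
t30.4 [ 457.  -177.6  171.4] [-3.139e+00 -3.000e-03  1.721e+00] -> shift [19.7  7.5 61.4] rot [-0.16 -0.14  0.  ]
clock: 30.78
eef_pos: [460.5, -159.4, 123.7]
tcp_rot: [3.14, 0.0, 1.724]
contact_force: [-0.2, 1.0, -1.5]
opening: 0.269
t30.8 [ 460.5 -159.4  123.7] [3.14  0.    1.724] -> shift [ 2.5  1.2 43.7] rot [0.11 0.01 0.19]
```

```bash
python3 -m jog '255 1.3 0.6 10 0 0 0;255 1.2 0.6 10 0 0 0;255 0 0 10 0 0 0;255 0 0 0 0 0 0' ; python3 - <<'E'
from h import *
go([461.3,-156.8,80],yaw=1.721)
E
```

```text
clock: 31.12
eef_pos: [462.7, -157.2, 92.4]
tcp_rot: [3.138, 0.001, 1.725]
contact_force: [-0.7, 0.7, -1.6]
opening: 0.267
t31.1 [ 462.7 -157.2   92.4] [3.138e+00 1.000e-03 1.725e+00] -> shift [ 0.6 -1.4 12.4] rot [0.23 0.08 0.24]
```

```bash
python3 -m jog '255 0.4 -1 5 0.1 0 0.1;255 0 0 5 0 0 0;255 0 0 0 0 0 0' ; python3 - <<'E'
from h import *
go([461.3,-156.8,77],yaw=1.721)
snap('side','d7',(330,150,120,90),6)
snap('scene','s6',(190,230,120,90),6)
E
```

```text
clock: 31.37
eef_pos: [461.7, -157.1, 81.2]
tcp_rot: [3.14, 0.001, 1.723]
contact_force: [-0.5, -0.3, -1.2]
opening: 0.265
t31.4 [ 461.7 -157.1   81.2] [3.140e+00 1.000e-03 1.723e+00] -> shift [ 0.3 -0.3  4.2] rot [0.1  0.08 0.13]
```

View pics/d7.png

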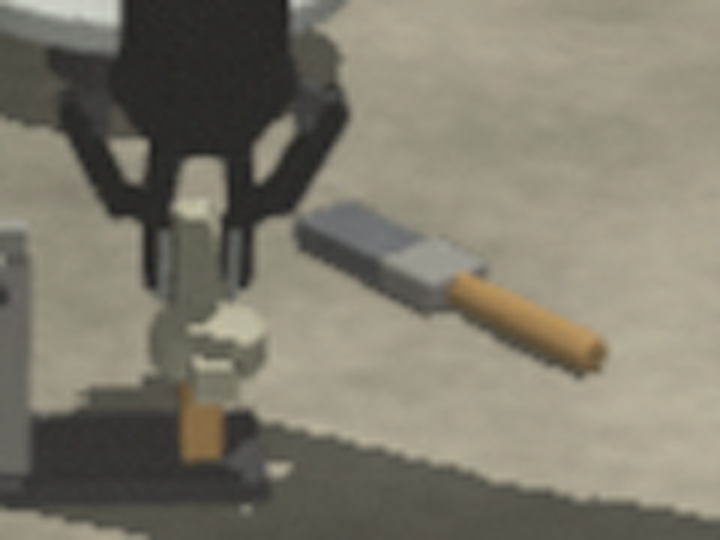

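View pics/s6.png

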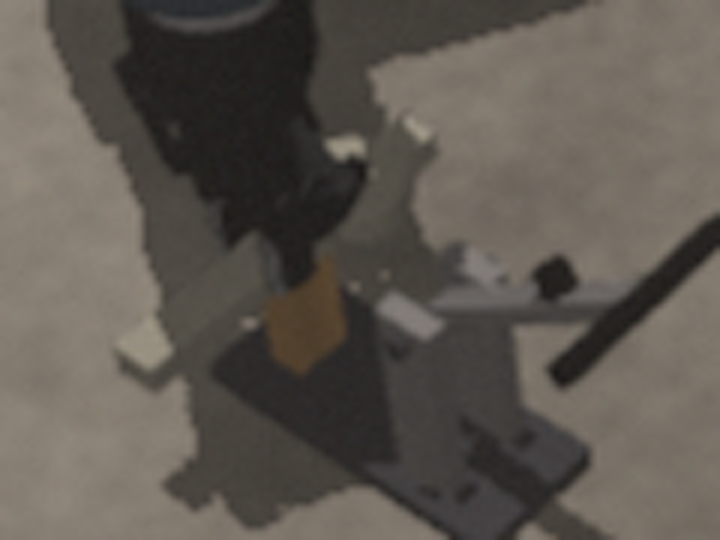

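```bash
python3 - <<'E'
from h import *
s=r.sense();c=s['eef_pos'];yaw=s['tcp_rot'][2];u=np.array([np.cos(yaw),np.sin(yaw),0]);v=np.array([u[1],-u[0],0])
b=c+16.5*u; b[2]=c[2]+13
for nm,P in dict(tabL=b+81*u-10*v,tabR=b+81*u+10*v,handend=b-96*u).items():
    print(nm,((proj('side',P)[0]-[330,150])*6).round(),((proj('scene',P)[0]-[190,230])*6).round())
p=np.array([459,-140.5,70])
us=np.array([-.1494,.9888,0]);vs=np.array([.9888,.1494,0])
for a in (-9,9):
  for q in (-15,15): print('pil',((proj('side',p+a*vs+q*us)[0]-[330,150])*6).round(),((proj('scene',p+a*vs+q*us)[0]-[190,230])*6).round())
E
python3 -m jog '255 0 0 2 0 0 0;255 0 0 0 0 0 0' ;python3 -m jog '255 0 0 1.5 0 0 0;255 0 0 0 0 0 0';python3 -m jog '255 0 0 1.5 0 0 0'
```

```text
tabL [241. 366.] [401. 115.]
tabR [195. 367.] [433. 135.]
handend [184. 197.] [127. 360.]
pil [218. 319.] [258. 276.]
pil [224. 349.] [306. 236.]
pil [179. 320.] [286. 295.]
pil [184. 349.] [334. 255.]
clock: 31.63
eef_pos: [462.4, -157.4, 80.3]
tcp_rot: [3.138, 0.002, 1.723]
contact_force: [0.1, -0.3, -0.9]
opening: 0.27
clock: 31.8
eef_pos: [462.8, -157.5, 79.1]
tcp_rot: [3.137, 0.003, 1.723]
contact_force: [-0.0, -0.5, -1.3]
opening: 0.271
clock: 31.88
eef_pos: [463.1, -157.6, 77.8]
tcp_rot: [3.137, 0.003, 1.723]
contact_force: [0.7, -0.7, -1.9]
opening: 0.264
```

```bash
python3 -m jog '255 1 -1.5 1.5 0.2 0 0' ;python3 -m jog '255 0 0 0 0 0 0';python3 -m jog '255 0 0 2 0 0 0';python3 -m jog '255 0 0 0 0 0 0'
```

```text
clock: 31.97
eef_pos: [461.7, -157.0, 76.4]
tcp_rot: [3.14, 0.003, 1.723]
contact_force: [0.0, -0.3, -1.3]
opening: 0.271
clock: 32.05
eef_pos: [461.3, -156.8, 76.1]
tcp_rot: [3.141, 0.003, 1.723]
contact_force: [0.9, 0.1, -0.2]
opening: 0.268
clock: 32.13
eef_pos: [461.7, -157.0, 74.5]
tcp_rot: [3.14, 0.003, 1.723]
contact_force: [-8.2, -0.9, 42.8]
opening: 0.266
clock: 32.22
eef_pos: [461.6, -157.0, 74.9]
tcp_rot: [3.14, 0.003, 1.723]
contact_force: [-0.1, 0.5, -0.9]
opening: 0.27
```

Contact at the expected height. Release.

```bash
python3 -m jog '110 0 0 0 0 0 0;110 0 0 0 0 0 0;110 0 0 0 0 0 0;110 0 0 0 0 0 0;110 0 0 0 0 0 0';python3 -m jog '110 0 0 -10 0 0 0; 110 0 0 -20 0 0 0;110 0 0 -38 0 0 0;110 0 0 -38 0 0 0;0 0 0 -38 0 0 0'; python3 -m jog '0 0 0 -38 0 0 0; 0 0 0 -20 0 0 0;0 0 0 0 0 0 0'; python3 - <<'E'
from h import *
snap('wrist','w18'); snap('scene','s7',(170,220,140,105),5);snap('side','d8',(290,150,140,105),5)
go([0,0,0])
E
```

```text
clock: 32.63
eef_pos: [462.0, -157.0, 74.9]
tcp_rot: [3.139, 0.004, 1.723]
contact_force: [0.3, -0.4, 0.9]
opening: 0.572
clock: 33.05
eef_pos: [456.0, -154.7, 218.2]
tcp_rot: [-3.129, -0.004, 1.723]
contact_force: [1.3, 0.1, 0.7]
opening: 0.694
clock: 33.3
eef_pos: [459.0, -155.5, 289.3]
tcp_rot: [-3.14, 0.001, 1.723]
contact_force: [-0.6, -0.3, 0.4]
opening: 0.999
t33.5 [ 456.8 -154.8  283.8] [-3.133e+00 -2.000e-03  1.723e+00] -> shift [ 221.8 -425.6  287.8]
```

View pics/w18.png

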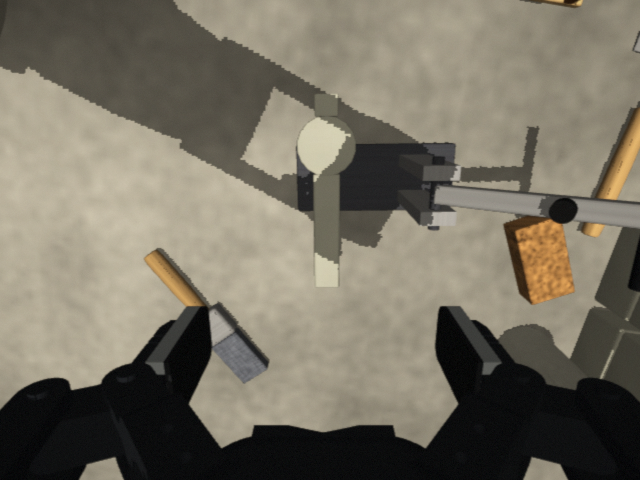

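View pics/s7.png

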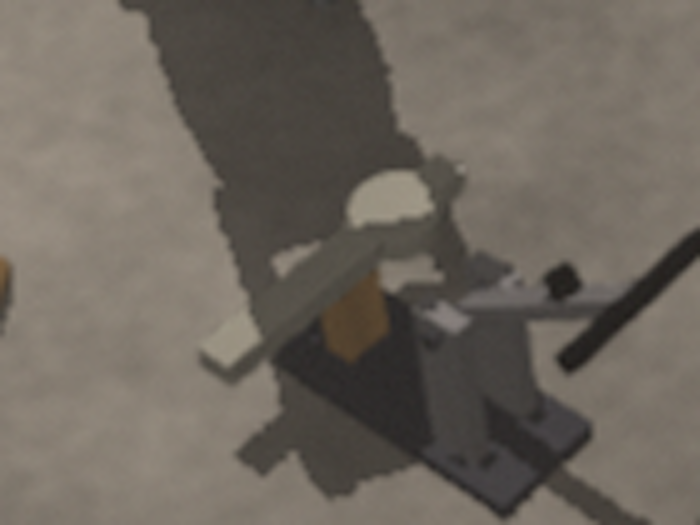

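View pics/d8.png

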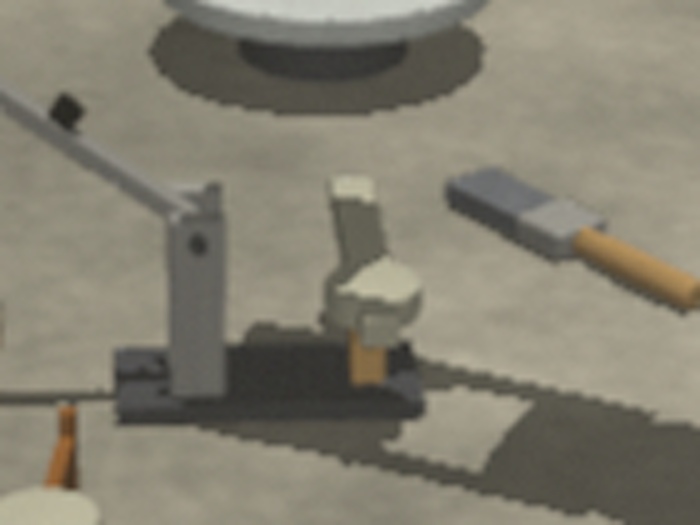

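```bash
python3 - <<'E'
from h import *
h=plane('wrist',[(326,146),(327.3,286.5),(326.5,94.5)],88)[:,:2];d=h[1]-h[0];u=d/np.linalg.norm(d)
print(h.round(1),np.linalg.norm(d),np.arctan2(u[1],u[0])+np.pi/2,'bal',h[1]-96*u,h[0]+38*u,h[2]+81*u)
print(plane('wrist',[(298,145),(298,210),(455,144)],12).round(1))
go([663,-79,300],yaw=1.716)
E
```

```text
[[ 450.5 -100.7]
 [ 471.9 -229.3]
 [ 444.5  -59.9]] 130.37200426089697 0.1649099444108204 bal [ 456.17344944 -134.62492106] [ 456.76903391 -138.2036963 ] [ 457.8445841 -139.773124 ]
[[ 422.1 -108.8   12. ]
 [ 431.4 -177.6   12. ]
 [ 583.7  -82.7   12. ]]
t33.5 [ 456.8 -154.8  283.8] [-3.133e+00 -2.000e-03  1.723e+00] -> shift [ 43.6 215.2 -17.9] rot [-0.48 -0.11  0.41]
```

```bash
python3 -m jog '0 8 38 -2 0 0 0;0 8 38 -2 0 0 0;0 8 38 -2 0 0 0;0 8 38 -2 0 0 0;0 8 38 -2 0 0 0'>/dev/null; python3 -m jog '0 0 0 0 0 0 0'>/dev/null; python3 - <<'E'
from h import *
go([661,-78,230],yaw=1.716)
snap('wrist','w19')
E
```

```text
t34.0 [637.7 -82.9 277.7] [-3.114 -0.008  1.719] -> shift [ 1.  25.1 47. ] rot [-1.6  -0.47  0.17]
```

View pics/w19.png

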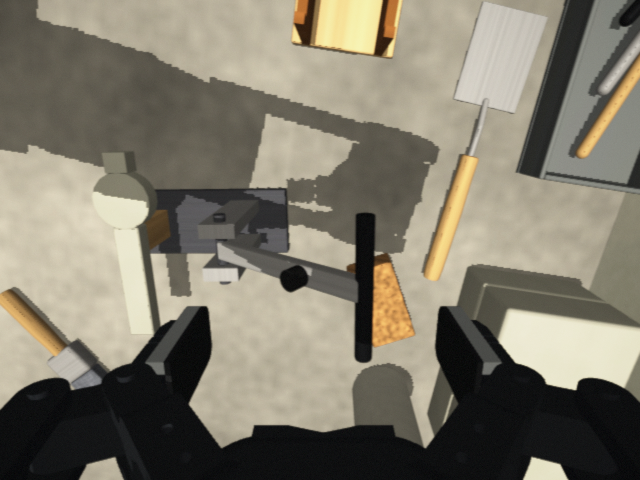

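```bash
python3 - <<'E'
from h import *
P=plane('wrist',[(366,216),(363.5,357)],193);print(P.round(1),P.mean(0),np.linalg.norm(P[1]-P[0]))
E
python3 -m jog '0 0 13 15 -0.8 -0.3 0;0 0 12 16 -0.8 -0.2 0;0 0 0 16 0 0 0;0 0 0 0 0 0 0';python3 - <<'E'
from h import *
go([661,-78,182.5],yaw=1.716)
E
```

```text
[[ 655.7  -59.5  193. ]
 [ 671.5 -155.4  193. ]] [ 663.60634717 -107.43432238  193.        ] 97.21709074869587
clock: 34.33
eef_pos: [654.4, -79.6, 219.4]
tcp_rot: [-3.126, -0.002, 1.72]
contact_force: [-1.3, 0.5, -0.5]
opening: 1.002
t34.3 [654.4 -79.6 219.4] [-3.126e+00 -2.000e-03  1.720e+00] -> shift [ 0.5  7.3 36.8] rot [-0.89 -0.12  0.26]
```

```bash
python3 -m jog '0 0 3 12 -0.5 0 0;0 0 3 12 -0.4 0 0;0 0 1 10 0 0 0;0 0 0 0 0 0 0';python3 - <<'E'
from h import *
go([661,-78,182.5],yaw=1.716)
snap('wrist','w20')
E
```

```text
clock: 34.67
eef_pos: [655.6, -79.5, 180.5]
tcp_rot: [-3.132, -0.004, 1.719]
contact_force: [-0.2, 0.1, -0.4]
opening: 1.004
t34.7 [655.6 -79.5 180.5] [-3.132 -0.004  1.719] -> shift [ 0.7  5.6 -2. ] rot [-0.53 -0.25  0.18]
```

View pics/w20.png

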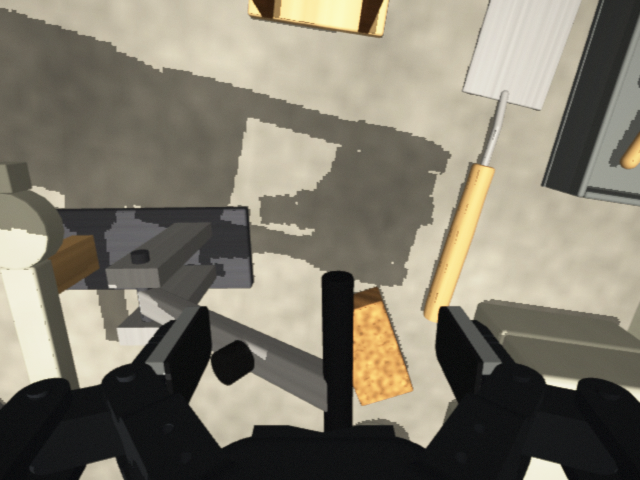

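```bash
python3 -m jog '0 0 5 -2 -0.4 -0.2 0;0 0 0 0 0 0 0;255 0 0 0 0 0 0;255 0 0 0 0 0 0;255 0 0 0 0 0 0' 25; python3 -m jog '255 0 0 0 0 0 0;255 0 0 0 0 0 0;255 0 0 0 0 0 0;255 0 0 0 0 0 0;255 0 0 0 0 0 0';python3 arc.py 2.35 2.2 2.05 1.9
```

```text
clock: 35.13
eef_pos: [662.2, -79.5, 187.2]
tcp_rot: [3.139, 0.001, 1.719]
contact_force: [0.6, -0.3, 0.0]
opening: 0.604
clock: 35.55
eef_pos: [661.2, -79.7, 188.4]
tcp_rot: [3.141, 0.001, 1.719]
contact_force: [1.5, 0.1, 0.4]
opening: 0.126
t35.5 th 2.467 rad 148.8 lat 0.9 F [1.5 0.1 0.4] [3.141e+00 1.000e-03 1.719e+00] open 0.126
2.35 [ -0.9 -14.3 -10.2]
2.2 [  0.  -16.6 -14.1]
2.05 [  0.1 -18.5 -11.4]
1.9 [  0.1 -20.   -8.6]
rot [0.04 0.07 0.19]
```

```bash
python3 -m jog '150 0 0 0 0 0 0;150 0 0 0 0 0 0;150 0 0 3 0 0 0;150 0 0 3 0 0 0;150 0 0 0 0 0 0' ; python3 - <<'E'
from h import *
go([661,-78,182],yaw=1.716)
E
```

```text
clock: 35.97
eef_pos: [661.9, -79.5, 181.7]
tcp_rot: [3.139, 0.001, 1.719]
contact_force: [-0.5, -0.1, 0.5]
opening: 0.413
t36.0 [661.9 -79.5 181.7] [3.139e+00 1.000e-03 1.719e+00] -> shift [ 1.6 -0.7 -0.3] rot [0.13 0.07 0.18]
```

```bash
python3 -m jog '255 0 0 0 0 0 0;255 0 0 0 0 0 0;255 0 0 0 0 0 0;255 0 0 0 0 0 0;255 0 0 0 0 0 0' 25;python3 arc.py 2.35 2.2 2.05 1.9
```

```text
clock: 36.38
eef_pos: [661.2, -79.6, 181.2]
tcp_rot: [3.141, 0.001, 1.72]
contact_force: [-0.4, -0.4, -0.2]
opening: 0.126
t36.4 th 2.506 rad 144.5 lat 1.0 F [-0.4 -0.4 -0.2] [3.141e+00 1.000e-03 1.720e+00] open 0.126
2.35 [ -1.  -14.4 -17.3]
2.2 [  0.1 -16.6 -14.1]
2.05 [  0.1 -18.5 -11.4]
1.9 [  0.1 -20.   -8.6]
rot [0.02 0.06 0.2 ]
```

```bash
python3 -m jog '255 -0.5 -14.4 -17.3 0 0 0;255 0 -16.6 -14 0 0 0;255 0 -18.5 -11.5 0 0 0;255 0 0 0 0 0 0';python3 arc.py 1.9 1.75 1.6 1.45
```

```text
clock: 36.72
eef_pos: [614.8, -87.3, 224.5]
tcp_rot: [3.134, 0.002, 1.721]
contact_force: [-3.1, -0.4, -6.6]
opening: 0.126
t36.7 th 2.063 rad 146.5 lat 0.1 F [-3.1 -0.4 -6.6] [3.134e+00 2.000e-03 1.721e+00] open 0.126
1.9 [  0.  -22.3  -8.3]
1.75 [  0.1 -21.   -5.6]
1.6 [  0.1 -21.6  -2.4]
1.45 [  0.1 -21.7   0.8]
rot [0.43 0.13 0.26]
```

```bash
python3 -m jog '255 0 -21 -7.5 0.2 0 0.1;255 0 -21 -5 0.2 0 0;255 0 -21.6 -2 0.2 0 0;255 0 -20 1 0 0 0;255 0 0 0 0 0 0';python3 arc.py 1.3 1.15 1.0 0.85
```

```text
clock: 37.13
eef_pos: [539.6, -99.7, 243.1]
tcp_rot: [3.121, 0.007, 1.719]
contact_force: [1.0, 0.9, -13.8]
opening: 0.12
t37.1 th 1.524 rad 147.9 lat -1.4 F [  1.    0.9 -13.8] [3.121 0.007 1.719] open 0.120
1.3 [  1.5 -32.    7.4]
1.15 [  0.1 -20.6   6.9]
1.0 [  0.1 -19.3   9.9]
0.85 [  0.2 -17.6  12.7]
rot [1.2  0.39 0.18]
```

```bash
python3 -m jog '255 0.5 -22 5 0.5 0.2 0.1;255 0.5 -21 6 0.5 0.2 0;255 0 -19.5 8 0.2 0 0;255 0 -18 11 0 0 0;255 0 0 0 0 0 0';python3 arc.py 0.85 0.7 0.55 0.4
```

```text
clock: 37.55
eef_pos: [465.5, -111.7, 215.8]
tcp_rot: [3.128, 0.005, 1.718]
contact_force: [-2.0, 0.1, -1.1]
opening: 0.129
t37.5 th 0.973 rad 145.7 lat -2.6 F [-2.   0.1 -1.1] [3.128 0.005 1.718] open 0.129
0.85 [  2.7 -13.8  11.2]
0.7 [  0.1 -15.4  15.3]
0.55 [  0.1 -13.   17.4]
0.4 [  0.1 -10.2  19.2]
rot [0.79 0.27 0.12]
```

```bash
python3 -m jog '255 1 -13.8 11.2 0.4 0.1 0;255 1 -15.4 15.3 0.3 0.1 0;255 0 -13 17.4 0 0 0;255 0 0 0 0 0 0';python3 arc.py 0.4 0.28 0.18 0.1
```

```text
clock: 37.88
eef_pos: [425.0, -117.9, 172.0]
tcp_rot: [3.139, 0.005, 1.719]
contact_force: [-1.0, -1.2, -1.7]
opening: 0.127
t37.9 th 0.557 rad 144.9 lat -2.9 F [-1.  -1.2 -1.7] [3.139 0.005 1.719] open 0.127
0.4 [  3.1 -10.6  20.1]
0.28 [ 0.1 -5.8 16.4]
0.18 [ 0.1 -3.3 14.1]
0.1 [ 0.1 -1.6 11.5]
rot [0.16 0.28 0.17]
```

```bash
python3 -m jog '255 1 -9.5 19 0 0.1 0;255 0 -6 16.4 0 0 0;255 0 -3 13 0 0 0;255 0 0 0 0 0 0';python3 arc.py 0.1 0.05 0
```

```text
clock: 38.22
eef_pos: [405.9, -120.8, 122.1]
tcp_rot: [-3.138, 0.003, 1.72]
contact_force: [-0.6, -1.1, -2.7]
opening: 0.128
t38.2 th 0.186 rad 144.8 lat -3.0 F [-0.6 -1.1 -2.7] [-3.138e+00  3.000e-03  1.720e+00] open 0.128
0.1 [ 3.1 -1.9 12.3]
0.05 [ 0.  -0.5  7.2]
0.0 [ 0.  -0.2  7.2]
rot [-0.2   0.18  0.21]
```

```bash
python3 -m jog '255 1 -1.5 10 0 0 0;255 0 -0.5 5 0 0 0;255 0 0 0 0 0 0';python3 arc.py 0.1 0.05 0; python3 - <<'E'
from h import *
snap('side','d9',(290,150,140,105),5)
snap('scene','s8',(170,220,140,105),5)
E
```

```text
clock: 38.47
eef_pos: [403.8, -120.9, 107.1]
tcp_rot: [-3.132, 0.003, 1.721]
contact_force: [-3.8, -2.5, -1.8]
opening: 0.127
t38.5 th 0.081 rad 144.9 lat -2.8 F [-3.8 -2.5 -1.8] [-3.132e+00  3.000e-03  1.721e+00] open 0.127
0.1 [ 2.8  0.1 -2.8]
0.05 [ 0.  -0.5  7.2]
0.0 [ 0.  -0.1  7.2]
rot [-0.53  0.17  0.27]
```

View pics/d9.png

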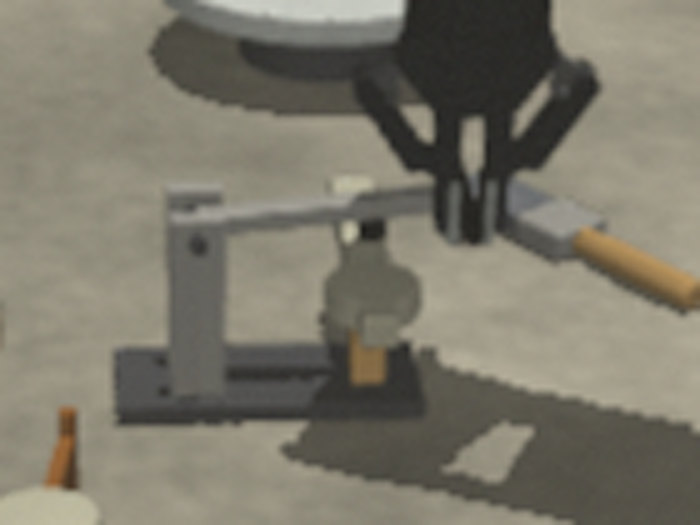

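View pics/s8.png

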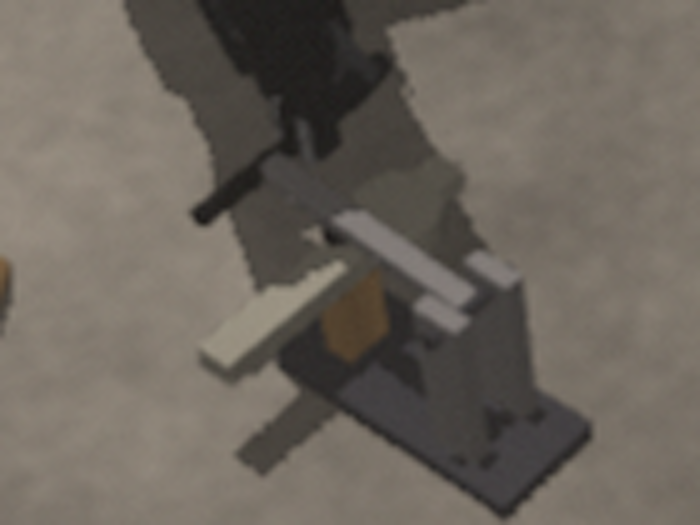

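Not quite down yet; lower gently.

```bash
python3 -m jog '255 0 0 3 -0.2 0 0;255 0 0 3 -0.2 0 0';python3 -m jog '255 0 0 3 0 0 0';python3 -m jog '255 0 0 2 0 0 0';python3 arc.py 0
```

```text
clock: 38.73
eef_pos: [403.6, -120.9, 102.6]
tcp_rot: [-3.137, 0.003, 1.722]
contact_force: [-6.1, -3.0, -1.2]
opening: 0.122
clock: 38.82
eef_pos: [403.5, -120.9, 100.1]
tcp_rot: [-3.136, 0.002, 1.722]
contact_force: [-6.5, -4.2, 0.9]
opening: 0.13
clock: 38.9
eef_pos: [403.4, -121.0, 98.6]
tcp_rot: [-3.135, 0.002, 1.722]
contact_force: [-6.1, -2.5, -0.4]
opening: 0.124
t38.9 th 0.022 rad 144.8 lat -2.8 F [-6.1 -2.5 -0.4] [-3.135e+00  2.000e-03  1.722e+00] open 0.124
0.0 [ 2.8 -0.2  3.1]
rot [-0.37  0.13  0.35]
```

```bash
python3 -m jog '255 0 0 2 0 0 0';python3 -m jog '255 0 0 1.5 0 0 0';python3 arc.py 0;python3 -m jog '255 0 0 1.5 0 0 0';python3 arc.py 0
```

```text
clock: 38.98
eef_pos: [403.4, -121.0, 97.0]
tcp_rot: [-3.134, 0.002, 1.722]
contact_force: [-5.1, -2.2, -0.8]
opening: 0.126
clock: 39.07
eef_pos: [403.3, -121.0, 96.0]
tcp_rot: [-3.133, 0.002, 1.723]
contact_force: [-6.3, -2.1, -0.7]
opening: 0.124
t39.1 th 0.004 rad 144.9 lat -2.8 F [-6.3 -2.1 -0.7] [-3.133e+00  2.000e-03  1.723e+00] open 0.124
0.0 [ 2.8 -0.1  0.6]
rot [-0.49  0.11  0.37]
clock: 39.15
eef_pos: [403.3, -120.9, 95.0]
tcp_rot: [-3.132, 0.002, 1.723]
contact_force: [-4.6, -3.1, -0.7]
opening: 0.127
t39.1 th -0.003 rad 144.9 lat -2.8 F [-4.6 -3.1 -0.7] [-3.132e+00  2.000e-03  1.723e+00] open 0.127
0.0 [ 2.8 -0.1 -0.4]
rot [-0.55  0.09  0.39]
```

```bash
python3 -m jog '255 0 0 1.5 0 0 0';python3 -m jog '255 0 0 1.5 0 0 0'
```

```text
clock: 39.23
eef_pos: [403.3, -121.0, 94.1]
tcp_rot: [-3.131, 0.001, 1.723]
contact_force: [-10.5, -2.1, 10.6]
opening: 0.125
clock: 39.32
eef_pos: [403.3, -121.0, 93.8]
tcp_rot: [-3.13, 0.001, 1.723]
contact_force: [-10.7, -1.2, 27.5]
opening: 0.124
```

Pad is pressing. Release with a modest opening and rise straight up.

```bash
python3 -m jog '150 0 0 0 0 0 0;150 0 0 0 0 0 0;150 0 0 0 0 0 0;150 0 0 0 0 0 0;150 0 0 0 0 0 0';python3 -m jog '150 0 0 -6 0 0 0;150 0 0 -10 0 0 0;150 0 0 -20 0 0 0;150 0 0 -38 0 0 0;150 0 0 -38 0 0 0'; python3 -m jog '100 0 0 -38 0 0 0;100 0 0 -38 0 0 0;100 0 0 -30 0 0 0;100 0 0 0 0 0 0'; python3 - <<'E'
from h import *
snap('wrist','w21'); snap('side','d10',(290,150,140,105),5)
snap('scene','s9',(170,220,140,105),5)
go([0,0,0])
E
```

```text
clock: 39.73
eef_pos: [409.1, -121.2, 97.6]
tcp_rot: [-3.138, 0.003, 1.722]
contact_force: [-0.0, -0.3, 0.0]
opening: 0.415
clock: 40.15
eef_pos: [405.4, -119.1, 208.3]
tcp_rot: [-3.125, -0.003, 1.722]
contact_force: [1.0, -0.1, -0.0]
opening: 0.408
clock: 40.48
eef_pos: [408.3, -119.3, 328.3]
tcp_rot: [-3.135, 0.0, 1.722]
contact_force: [1.6, -1.7, 0.4]
opening: 0.611
t40.6 [ 405.6 -118.5  321.9] [-3.127e+00 -3.000e-03  1.722e+00] -> shift [ 177.2 -378.3  328.2]
```

View pics/w21.png

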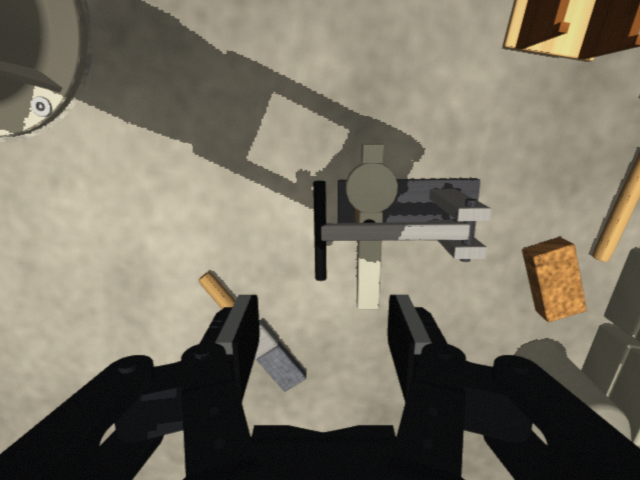

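View pics/d10.png

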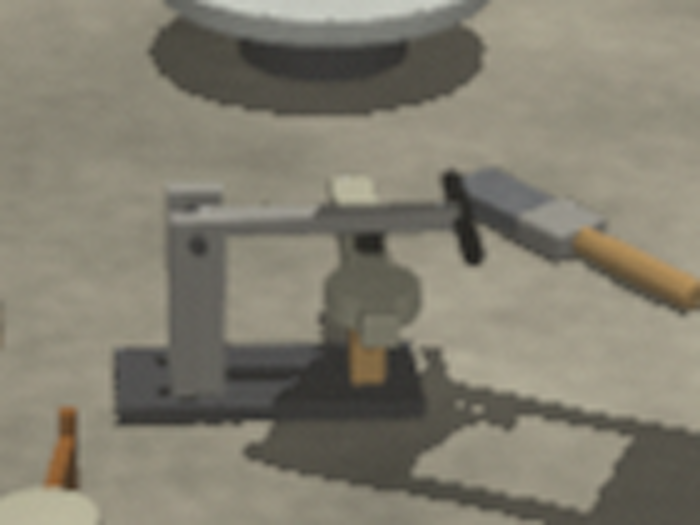

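View pics/s9.png

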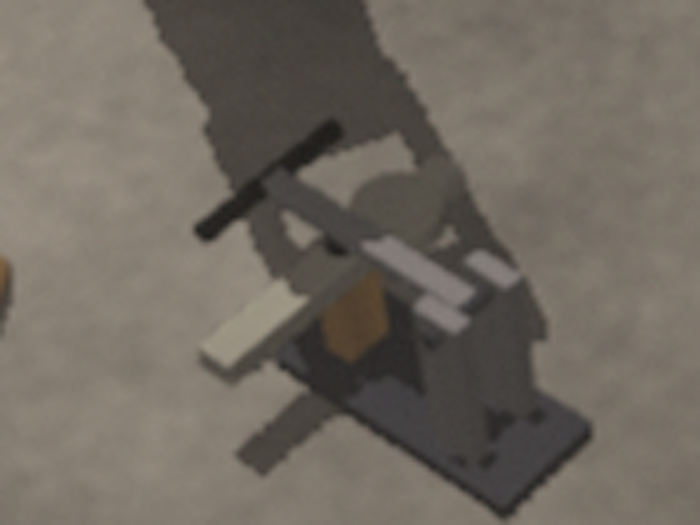

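```bash
python3 - <<'E'
from h import *
h=plane('wrist',[(372,186),(368,308),(373,145)],88)[:,:2];d=h[1]-h[0];u=d/np.linalg.norm(d)
print(h.round(1),np.arctan2(u[1],u[0])+np.pi/2,'bal',h[1]-96*u,h[0]+38*u)
snap('scene','s10');snap('side','d11')
E
```

```text
[[ 448.5  -97.5]
 [ 468.9 -227.6]
 [ 442.1  -59. ]] 0.15601691316568167 bal [ 454.01164395 -132.80387492] [ 454.35660799 -134.99697388]
```

View pics/s10.png

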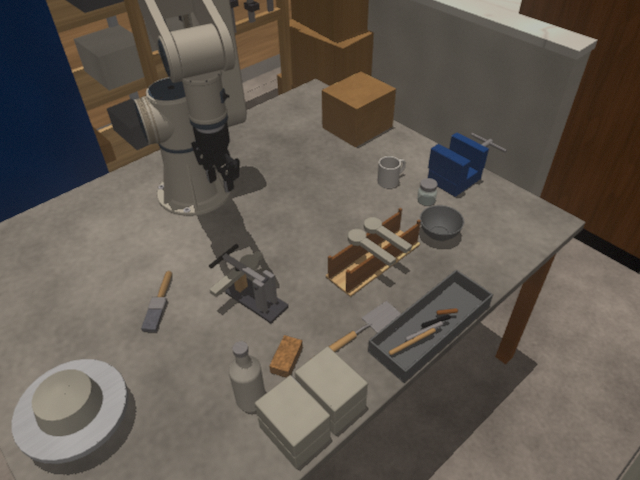

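View pics/d11.png

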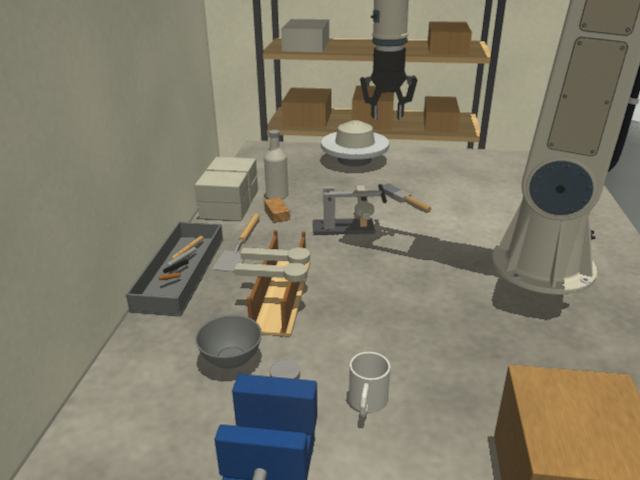

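```bash
python3 - <<'E'
from h import *
b=plane('wrist',[(319.5,182),(321,279)],106)[:,:2];e=b[1]-b[0];e/=np.linalg.norm(e);n=np.array([-e[1],e[0]])
print(b, np.arctan2(e[1],e[0])+np.pi/2,'pillar exp',b.mean(0)+50*n, b.mean(0)-50*n)
c=plane('wrist',[(345,180),(479,180),(338,222)],12);print(c.round(1))
E
```

```text
[[ 395.79127276  -98.12990577]
 [ 411.67528588 -193.69165228]] 0.1647113998467875 pillar exp [ 453.05656519 -137.71239684] [ 354.40999344 -154.10916121]
[[ 424.5 -105.5   12. ]
 [ 577.9  -81.6   12. ]
 [ 424.6 -156.6   12. ]]
```

```bash
python3 -c "
from rig import ticket
print(ticket.sign_off())"
```

```text
the job is handed in; nothing more can be done
None
```

I opened the clamp, moved both sanded mirrors to the rack and clamped the casting on the stand. I handed the job in at about 41 s.

**What I did**
- **Clamp:** I swung the arm right over to its stop, and later swung it back until the pad pressed on the casting.
- **Mirrors:** I laid the held mirror and then the only other sanded mirror I could find on the bench across both rails, about 65 mm apart with both handles the same way. I saw no other sanded mirror in any of the pictures.
- **Casting:** I laid it on the pillar with its handle along the stand's y and let go before closing the clamp.

**Last checks**
- **Rack:** After I placed the second mirror, both measured within about 3 mm of midway between the rails and about 1 to 1.5° of square. The final pictures show them lying flat and apart.
- **Stand:** The casting is about 1 mm from the pillar centre across the handle and 2 to 3 mm along it, within about 1° of square. The estimates along the handle disagreed by up to 6 mm, partly because the last wrist picture was taken while the arm was still settling.
- **Clamp:** The arm is level with its pad on the casting, and the gripper is clear of everything.
- **Forces:** The highest contact force I read was about 43–45 N, as the held models touched down on the rack and the pillar. The wrist limit is 120 N.
- **Other objects:** In the final pictures nothing else looks moved; I judged this by eye.

One thing did not match the task text. The first mirror was clamped with its handle along the stand's x, not y. I laid the casting along y as asked, because along x it would have hit the hinge post.

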